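# Consolidate the sample bottles, stack the empty tray, clamp the full one

### The arm

A 7-joint arm with a two-finger parallel gripper is mounted at the origin on a cart in front of the work surface, level with it; the furniture and walls round the work are solid. World frame = base frame: x ahead of the robot, y to its left, z up, the work surface at z = 0. Lengths are in m, angles in rad, forces in N, time in s.
With the tool pointing down it reaches from about 0.35 to 0.775 m from the base axis. Payload 3.1 kg.
Tool frame: the origin (TCP) lies on the mounting face of the last link; the fingertips stand 173 mm ahead of it and the grasp point (between the pads) lies 155 mm ahead of it; z points along the fingers, y is the line along which they close (so a half turn about z gives the same grasp; the last joint's range is limited). The gripper opens to 85 mm and grips with 20 to 120 N. Pads are 22 mm wide; open, the fingers measure 114 mm over their backs; the gripper's body (76 mm by 85 mm) begins 54 mm behind the grasp point. The pads swing forward as they close: fully open they stand 13 mm farther back than shut.
Start: joints at [-1.279, 0.311, 0.014, 1.512, -0.004, 1.319, -0.027], TCP at [0.18, 0.52, 0.405] pointing down, gripper open.
Joint ranges: [-2.7, 2.7], [-0.3, 1.91], [-1.27, 1.3], [0.12, 2.57], [-1.44, 4.58], [0.2, 2.03], [-3.05, 3.05]. Speed limits (rad/s): [2.79, 2.79, 3.14, 3.14, 3.14, 3.14, 3.14].

### API

Orientations are given as a unit quaternion [x, y, z, w].
In Python, from cell import arm gives the robot as it stands.
- The arm moves only by the shell command python3 jog.py 'ROWS' [OPENING] [FORCE]. ROWS is a JSON object whose key "moves" holds a list of rows, 1 to 12 of them, each of 6 numbers: dx, dy, dz in normalised numbers (1 is 0.8 m), then a rotation vector rx, ry, rz in a scale on which 1.0 is 2 rad; each row shifts and turns the commanded pose from where the row before left it, along the tool's axes as they then stand; what a row does not reach is not made up. A row lasts 1/12 s, in which the tool goes at most 0.0417 m and 0.125 rad, less where a joint would pass 70% of its speed; a pose out of reach is approached as far as the arm can. OPENING is the finger opening in m, set as the command begins (- or left out keeps the last). The fingers move at their own pace and stop on an object; FORCE is the grip in N (left out, the last holds). Time passes only in rows, so rows that do not move let the fingers close. It prints the time, the measured TCP pose, the force, the opening and the grip force at its end. Shift and turn numbers lie between -1 and 1, and a call with a number outside is refused. Input that does not fit is refused with a message, and nothing moves.
- arm.observe(): the state, without advancing time (a new reading comes with each control period).
- arm.capture(name): name is "scene" or "top" or "wrist"; returns (picture, depth): 420x560x3 uint8, blue, green, red; 420x560 float32, m along the optical axis (not along the pixel's ray), 0 where there is no reading.
- arm.camera_model(name): a dict with "camera_matrix" (3x3 intrinsics, pixels), "world_from_camera" (4x4, takes a point from camera to world coordinates). Camera axes: x right, y down, z forward; pixel columns grow to the right and rows downward; lengths in m; the calibration is good to about 2 mm. A picture is of the moment at which its call begins: read the wrist's pose just before it. camera_model takes no time and is no camera call; for the wrist camera it gives the pose at the moment of the call.
- arm.finish_job(): hands the job in; it is judged then, once.
The state is a dict: "time_s": time; "joints": joint angles; "qvel": joint speeds; "tau": joint torques, N m; "tool_pos": TCP position; "eef_rot": TCP orientation; "ft_force": force on the tool from outside, world axes, zero at the start; "moment": the same for the moment, N m; "width": finger opening in m; "finger_force": force on a finger pad.
Only numpy, scipy, OpenCV 4.12 (cv2) and the standard library are available. Lean on these libraries where they do the work, as an engineer would, in place of code of your own. Each camera call takes 0.05 s, during which the arm holds its last target. There are 200 camera calls.

### The job

Consolidate the amber bottles: fill all three pockets of the tray in the clamping fixture and put any left over in the blue tray, upright, one to a pocket, then (at any time once it is empty) stack the emptied yellow tray squarely, right way up, on the other yellow tray, the empty one, where that stands. When the fixture's tray is full and no bottle is left in the yellow tray, turn the captive nut clockwise with the fingers until its red pointer is at the white mark (hand-tight, not beyond), then turn it with the wrench to the red mark or the stop, and lay the wrench back flat on its mat. Leave the other things on the table alone.

Things in the scene. Friction and masses are not known exactly. Their poses are not given: they have to be found in the camera images.
- fixture: fixed clamping fixture: aluminium tray 46 (its x) x 130 (its y) x 30 mm high, walls and floor 3.5 mm, three pockets 39 x 39 mm in a row along y; origin under the tray's centre, on the table. On its +x side a grey clamp block 58 x 66 x 26 mm high, centred at x = 74 mm, carries the captive square nut, with a white and a red mark beside it; a steel jaw closes on the tray as the nut turns.
- clamp_nut (a joint): angle of the captive nut, rad: starts at 0 to 0.35, grows as it tightens (clockwise from above), stop at 2.0. Hand-tight: red pointer at the white mark, 1.4 (fingers bring it to 1.2 to 1.65). Fully tight with the wrench: pointer at the red mark, 1.9, or on the stop (at least 1.8). Stays where it is left; friction 0.22 N m.
- nut_top (a point): centre of the nut's top, on its vertical axis, 58 mm above the table; turns with the nut, a brass square 30 x 30 mm, 29 mm high below this point, flats normal to this point's x and y axes; the red pointer line on top lies along +x. At joint 0 this x axis is 0.38 rad anticlockwise from the fixture's x.
- wrench: loose open-ended steel wrench lying flat, head 12 mm thick, 0.2 kg: origin at the underside midway between the prongs; jaw 35 mm wide, open toward its -x, floor 18 mm to +x of the origin, prong tips at x = -16 mm, head 57 mm wide; an orange upright handle along +x, 16 mm wide, 48 mm high, x = 36 to 104 mm, end of bar at 110 mm. Lower it over the nut; about 0.18 rad of play each way.
- wrench_grip (a point): grip point of the wrench near its balance point: in the orange handle, 64 mm from the jaw centre, 36 mm above the underside, axes as the wrench's
- tool_mat: fixed green mat on which the wrench lies, 130 (x) x 80 (y) x 2 mm; origin at the centre of its underside; the whole wrench just fits on it along x, grip point about 16 mm toward +x of the middle (a fixed post base, 10 mm high, stands beyond its -x end)
- blue_tray: blue, flat-bottomed open parts tray, 46 (its x) x 88 (its y) x 30 mm high, walls, floor and divider 3.5 mm thick, two pockets of about 39 x 39 mm in a row along its y, one bottle each; origin at the centre of its underside, z up; loose, 0.16 kg. Can be gripped across its 46 mm width at the middle.
- yellow_tray: yellow, the one to be emptied (near the blue one), flat-bottomed open parts tray, 46 (its x) x 88 (its y) x 30 mm high, walls, floor and divider 3.5 mm thick, two pockets of about 39 x 39 mm in a row along its y, one bottle each; origin at the centre of its underside, z up; loose, 0.16 kg. Can be gripped across its 46 mm width at the middle.
- empty_tray: yellow, already empty, put aside before the grey box: the base of the stack, flat-bottomed open parts tray, 46 (its x) x 88 (its y) x 30 mm high, walls, floor and divider 3.5 mm thick, two pockets of about 39 x 39 mm in a row along its y, one bottle each; origin at the centre of its underside, z up; loose, 0.16 kg. Can be gripped across its 46 mm width at the middle.
- fixture_pocket0 (a point): floor centre of pocket 0 of the fixture's tray, 3.5 mm above the table, at y = -42 mm of the fixture
- fixture_pocket1 (a point): floor centre of pocket 1 of the fixture's tray, 3.5 mm above the table, at y = 0 mm of the fixture
- fixture_pocket2 (a point): floor centre of pocket 2 of the fixture's tray, 3.5 mm above the table, at y = 42 mm of the fixture
- blue_tray_pocket0 (a point): floor centre of pocket 0 of the blue tray, at y = -21 mm of the tray
- blue_tray_pocket1 (a point): floor centre of pocket 1 of the blue tray, at y = 21 mm of the tray
- bottle0: amber bottle with a black cap, standing upright: body 34 mm diameter, 64 mm high to the shoulder top, cap 17 mm diameter, 75 mm high in all, 0.12 kg; origin at the centre of its underside, z up. May be absent. Can be held by its body from above (about 40 to 60 mm above its underside).
- bottle1: amber bottle with a black cap, standing upright: body 34 mm diameter, 64 mm high to the shoulder top, cap 17 mm diameter, 75 mm high in all, 0.12 kg; origin at the centre of its underside, z up. May be absent. Can be held by its body from above (about 40 to 60 mm above its underside).
- bottle2: amber bottle with a black cap, standing upright: body 34 mm diameter, 64 mm high to the shoulder top, cap 17 mm diameter, 75 mm high in all, 0.12 kg; origin at the centre of its underside, z up. May be absent. Can be held by its body from above (about 40 to 60 mm above its underside).
- bottle3: amber bottle with a black cap, standing upright: body 34 mm diameter, 64 mm high to the shoulder top, cap 17 mm diameter, 75 mm high in all, 0.12 kg; origin at the centre of its underside, z up. May be absent. Can be held by its body from above (about 40 to 60 mm above its underside).
- bottle4: amber bottle with a black cap, standing upright: body 34 mm diameter, 64 mm high to the shoulder top, cap 17 mm diameter, 75 mm high in all, 0.12 kg; origin at the centre of its underside, z up. May be absent. Can be held by its body from above (about 40 to 60 mm above its underside).
- post_holder_1: bystander: black post holder with a white screw, 56 mm high, origin under it
- orange_case: bystander: orange case, 37 x 47 x 50 mm

How it is judged:
By the outcome, as a careful person would: the job done as asked, in the order asked, and still so for the second after the job is handed in, with the robot touching nothing.
Of bottle0, bottle1, bottle2, bottle3, bottle4 only 4 to 5 are there at a start; the rules pass over those that are not, and their reading is None.
At some moment in a run one of wrench may be knocked a few centimetres aside while the robot is not near it.
It also fails if it takes over 200 s, if anything falls off the work surface, if the arm or the gripper's body presses on something with over 40 N, if the wrist force passes 120 N, or if a joint passes its speed limit or range.

## Working session

There is one attempt and no reset: what is moved stays moved. The work goes in short steps, Python scripts to look and compute and a shell command to move; the robot and the scene stay as the last step left them, time stands still between calls to the robot, and variables do not carry over. Pictures are saved under pics/ and viewed, at most 14 in all, crops included, and the job is handed in when it is done.

```bash
ls; mkdir -p pics; python3 - <<'E'
from cell import arm
import cv2
s=arm.observe();print(s)
for n in("scene","top"):
    p,d=arm.capture(n);cv2.imwrite(f"pics/{n}0.png",p);m=arm.camera_model(n);print(n,m)
E
```

```text
cell.py
jog.py
pics
{'time_s': 0.0, 'joints': array([-1.27868988,  0.31174288,  0.0139794 ,  1.5130822 , -0.0043893 ,
        1.31921317, -0.02720589]), 'qvel': array([-0.00158495,  0.00063335,  0.00183045,  0.00239153, -0.00029578,
        0.00102035,  0.00014134]), 'tau': array([-4.95670720e-04, -3.79921281e+01,  1.45662180e-01, -2.30593157e+01,
        1.23708064e-02,  1.37737300e-02, -1.20935334e-05]), 'tool_pos': array([0.18006471, 0.51934109, 0.40360097]), 'eef_rot': array([ 1.66087154e-01,  9.86110338e-01, -1.19830694e-03, -1.48687916e-04]), 'ft_force': array([ 0.08789427,  0.57956639, -0.3916525 ]), 'moment': array([ 0.00298952,  0.01727588, -0.00874561]), 'finger_force': 0.0, 'width': 0.08535618437533722}
scene {'camera_matrix': array([[447.58785132,   0.        , 277.19188882],
       [  0.        , 447.58785132, 216.33637356],
       [  0.        ,   0.        ,   1.        ]]), 'world_from_camera': array([[ 0.69353968, -0.49158349,  0.52663875, -0.06322857],
       [-0.72038722, -0.48002575,  0.50061715, -0.31030781],
       [ 0.00670504, -0.72658169, -0.68704737,  0.82289486],
       [ 0.        ,  0.        ,  0.        ,  1.        ]])}
top {'camera_matrix': array([[486.55320694,   0.        , 281.33537374],
       [  0.        , 486.55320694, 204.17359006],
       [  0.        ,   0.        ,   1.        ]]), 'world_from_camera': array([[ 0.02686173, -0.98129905,  0.19060594,  0.31421648],
       [-0.9996374 , -0.02672684,  0.00327882,  0.24635071],
       [ 0.00187679, -0.1906249 , -0.98166116,  1.26958532],
       [ 0.        ,  0.        ,  0.        ,  1.        ]])}
```

View pics/scene0.png

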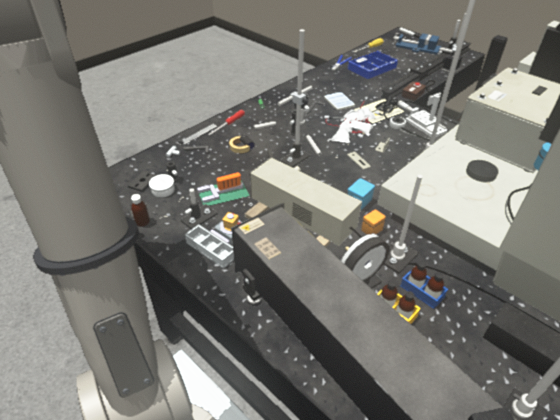

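View pics/top0.png

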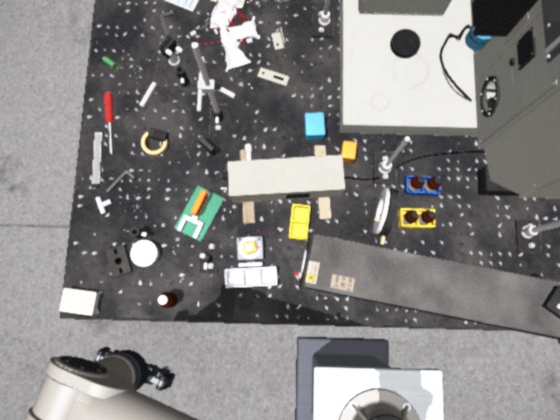

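Top view: the fixture is at (250,265) with its nut at (250,247). The wrench is on the green mat at (198,212), the empty yellow tray at (300,221), and the yellow and blue trays with two black-capped bottles each at (418,217) and (422,185). A white-capped bottle at (167,299) is a bystander. That makes 4 bottles, so 3 go to the fixture and 1 stays in blue.

```bash
cat > h.py <<'E'
from cell import arm
import cv2,numpy as np
from scipy.spatial.transform import Rotation as R
def ray(m,uv,z):
    K,T=m["camera_matrix"],m["world_from_camera"]
    uv=np.atleast_2d(uv).astype(float)
    d=np.c_[uv,np.ones(len(uv))]@np.linalg.inv(K).T@T[:3,:3].T
    o=T[:3,3]; return o+d*((z-o[2])/d[:,2])[:,None]
def cloud(m,d):
    v,u=np.indices(d.shape);K=m["camera_matrix"];T=m["world_from_camera"]
    c=np.stack([u,v,np.ones_like(u)],-1)@np.linalg.inv(K).T*d[...,None]
    return c@T[:3,:3].T+T[:3,3]
def blobs(hsv,lo,hi,amin=30):
    mk=cv2.inRange(hsv,lo,hi);cs,_=cv2.findContours(mk,cv2.RETR_EXTERNAL,cv2.CHAIN_APPROX_NONE)
    return [c for c in cs if cv2.contourArea(c)>amin]
def rect(m,c,z):
    p=ray(m,c.reshape(-1,2),z)[:,:2]
    (cx,cy),(w,h),a=cv2.minAreaRect((p*1000).astype(np.float32))
    if w>h: a+=90;w,h=h,w
    return np.round([cx,cy,w,h,(a+90)%180-90],1)  # a: deg of short axis (x); mm
E
python3 - <<'E'
from h import *
p,d=arm.capture("top");m=arm.camera_model("top")
X=cloud(m,d);hsv=cv2.cvtColor(p,cv2.COLOR_BGR2HSV)
for n,u,v in [("slab",330,265),("slab2",430,285),("slab3",540,300),("box",285,165),("box2",235,180),("wheel",383,210),("post",388,165),("inst",410,100),("case",348,150),("post2",206,260),("mount",300,265),("alubits",200,90),("bluecube",315,125),("dark",530,170)]:print(n,X[v,u].round(3))
for n,lo,hi in [("yel",(24,150,150),(34,255,255)),("blue",(108,150,60),(125,255,255)),("green",(65,100,60),(90,255,255)),("orange",(5,150,150),(22,255,255)),]:
    for c in blobs(hsv,lo,hi): print(n,cv2.boundingRect(c),rect(m,c,.03),rect(m,c,.002)) 
h=X[...,2]; v=np.clip(h/0.4*255,0,255).astype(np.uint8)
a=cv2.resize(p[140:330,60:470],None,fx=1.9,fy=1.9,interpolation=cv2.INTER_CUBIC)
b=cv2.resize(cv2.applyColorMap(v,cv2.COLORMAP_JET)[140:330,60:470],None,fx=1.9*.6,fy=1.9*.6)
b=cv2.copyMakeBorder(b,0,0,0,a.shape[1]-b.shape[1],cv2.BORDER_CONSTANT)
cv2.imwrite("pics/c1.png",np.vstack([a,b]));print(a.shape,b.shape)
E
```

```text
slab [0.391 0.138 0.178]
slab2 [ 0.353 -0.084  0.177]
slab3 [ 0.327 -0.324  0.18 ]
box [0.64  0.244 0.102]
box2 [0.597 0.366 0.108]
wheel [0.526 0.009 0.138]
post [ 0.66  -0.022  0.056]
inst [ 0.819 -0.07   0.106]
case [0.7   0.08  0.048]
post2 [0.403 0.433 0.06 ]
mount [0.401 0.198 0.   ]
alubits [0.785 0.446 0.21 ]
bluecube [0.765 0.168 0.054]
dark [ 0.577 -0.24   0.339]
yel (400, 208, 36, 20) [ 529.1 -101.8   48.3   91.    -2.6] [ 533.9 -109.7   49.4   93.1   -2.6]
yel (289, 204, 22, 36) [511.1 203.   48.9  91.6  84.4] [515.5 202.1  50.   93.7  84.4]
blue (405, 175, 35, 20) [ 616.4 -116.    50.6   88.8   -1.2] [ 623.3 -124.2   51.8   90.8   -1.2]
green (182, 222, 14, 14) [485.  487.1  26.9  29.6  67. ] [488.9 492.5  27.5  30.2  67. ]
green (197, 192, 26, 49) [517.1 441.4  37.5 126.8  69.7] [521.7 445.8  38.3 129.6  69.7]
green (180, 186, 22, 32) [552.6 482.4  19.7  94.2  64.6] [558.  487.7  20.1  96.3  64.6]
orange (192, 190, 15, 25) [554.6 465.1  15.4  66.4  67. ] [560.  470.   15.7  67.9  67. ]
orange (341, 141, 16, 19) [707.1  76.3  39.7  49.7  82.1] [716.   72.5  40.6  50.8  82.1]
(361, 779, 3) (217, 779, 3)
```

View pics/c1.png

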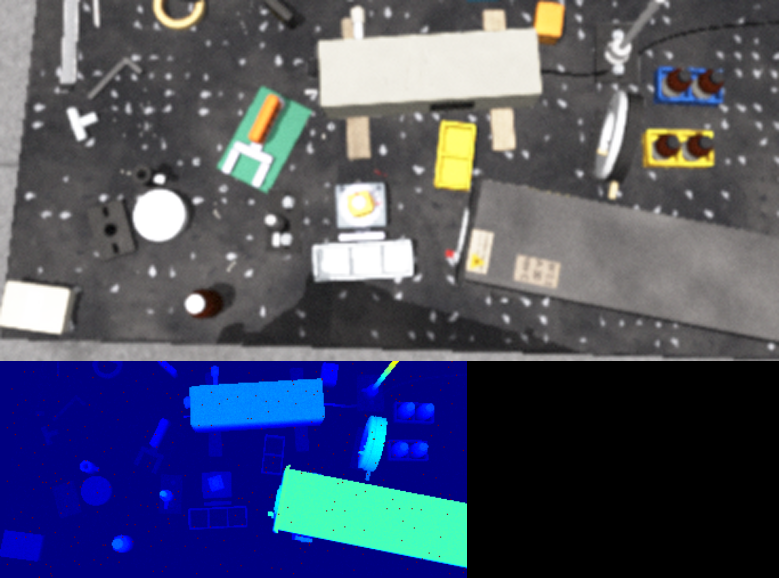

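```bash
cat >> h.py <<'E'
def plan(x,y,z,yaw=None,tip=0.155,s=None):
    """grasp point target (m), yaw = world angle (deg) of closing line (mod 180); prints rotate then translate deltas in tool axes"""
    s=s or arm.observe();Rt=R.from_quat(s["eef_rot"]);M=Rt.as_matrix();P=s["tool_pos"]
    cur=np.degrees(np.arctan2(M[1,1],M[0,1]))
    yaw=cur if yaw is None else yaw
    out=[]
    for y2 in (yaw,yaw+180):
        a=np.radians(y2);ty=np.array([np.cos(a),np.sin(a),0]);tz=np.array([0,0,-1.]);tx=np.cross(ty,tz)
        D=np.c_[tx,ty,tz];r=(Rt.inv()*R.from_matrix(D)).as_rotvec()
        t=D.T@(np.array([x,y,z+tip])-P);out.append((np.linalg.norm(r),r,t))
    out.sort(key=lambda o:o[0])
    for o in out: print("rot",o[1].round(4),"then trans",o[2].round(4),"| j7",s["joints"][6].round(2),"yaw",cur.round(1),"grasp",(P+M[:,2]*tip).round(4))
def blk(p,f):
    return cv2.imwrite("pics/"+f,p)
E
python3 - <<'E'
from h import *
plan(0.43,0.33,0.30,90)
p,d=arm.capture("top");m=arm.camera_model("top");X=cloud(m,d).reshape(-1,3)
q=X[(X[:,0]>.4)&(X[:,0]<.75)&(X[:,1]>-.26)&(X[:,1]<.06)]
# max height on 2cm grid
for x in np.arange(.74,.4,-.02):
    print(f"{x:.2f}",*[ "%3d"%(max([0,*(1000*q[(abs(q[:,0]-x)<.01)&(abs(q[:,1]-y)<.01)][:,2])])) for y in np.arange(.06,-.26,-.02)])
E
```

```text
rot [-1.800e-03 -2.000e-04 -3.336e-01] then trans [-0.2499 -0.1894 -0.0511] | j7 -0.03 yaw 70.9 grasp [0.18   0.5192 0.2489]
rot [-3.000e-04  2.500e-03  2.808e+00] then trans [ 0.2499  0.1894 -0.0511] | j7 -0.03 yaw 70.9 grasp [0.18   0.5192 0.2489]
0.74 115 116 112 111 114 111 113 112 114 112 113 116 114 549 448 442
0.72  49   4   3   8   7   8   5   5   5   5   6   3   9 543 459 451
0.70  46   4   4  13  19  15  10   4  11   7   8   9   9 529 510 472
0.68   2   5   5  14  47  12  12   8   7   3   4   6   5   5   7 461
0.66   3   4   3  48 256  49  13   4   4   4   5   6   6   6   6 456
0.64   7  29  17  17  22  14  13  51  56  31  61  30   4   4   5 454
0.62  37  30  23  13  13  15  10  63  82  65  82  60   4   5   6 450
0.60   5   5   3   7   3   0   3  57  62  53  70  53   5   6   5 445
0.58   5   3   3 137 133 130   7   3   4   3   4   5   5   4   5 444
0.56   6   4  12 148 147 133  31  33  33  34  30   5   6   2   5 442
0.54   3   5  13 153 152   0  56  80  62  81  81   4   3   3   5 449
0.52   6   5 146 154 153   3  62  82  60  80  76   4   5   4   5 441
0.50   3   4 144 148 148   4  33  32  34  35  32   5   3   6   5   3
0.48   4   3 129 137 132   4   5   5   4   3   3   4   3   5   4   5
0.46   2   3   5  98   4   5   4   4   4   5   5   5   4   5   6   4
0.44 179 181 181 175   0   2   3   2   3   5   5   5   6   6   6   3
0.42 181 182 180 180 181 182 184 180 183 174   0   4   3   4   4   3
```

Units first: shifts go in shares of 0.8 m and turns go in shares of 2 rad. So -0.035 m / 0.8 = -0.0438, -0.027 m / 0.8 = -0.0338, -0.1112 rad / 2 = -0.0556.

```bash
python3 jog.py '{"moves":[[0,0,0,0,0,-0.0556],[0,0,0,0,0,-0.0556],[0,0,0,0,0,-0.0556],[-0.0438,-0.0338,-0.0091,0,0,0],[-0.0438,-0.0338,-0.0091,0,0,0],[-0.0438,-0.0338,-0.0091,0,0,0],[-0.0438,-0.0338,-0.0091,0,0,0],[-0.0438,-0.0338,-0.0091,0,0,0],[-0.0438,-0.0338,-0.0091,0,0,0],[-0.0438,-0.0338,-0.0091,0,0,0],[0,0,0,0,0,0],[0,0,0,0,0,0]]}'
python3 - <<'E'
from h import *
m=arm.camera_model("wrist");p,d=arm.capture("wrist");blk(p,"w1.png");np.savez("w1.npz",p=p,d=d,K=m["camera_matrix"],T=m["world_from_camera"]);print(m)
plan(0.54,-0.03,0.30,90)
E
```

```text
time_s: 1.2
tool_pos: [0.4108, 0.341, 0.4525]
eef_rot: [0.004, 1.0, -0.0, 0.001]
ft_force: [0.4, 0.4, -1.1]
width: 0.0852
finger_force: 0.0
{'camera_matrix': array([[308.92346645,   0.        , 281.33514285],
       [  0.        , 308.92346645, 213.39315078],
       [  0.        ,   0.        ,   1.        ]]), 'world_from_camera': array([[ 0.00819652,  0.96235756,  0.27166291,  0.34263991],
       [ 0.99996516, -0.00745861, -0.00374871,  0.34109236],
       [-0.00158137,  0.27168417, -0.96238517,  0.42188615],
       [ 0.        ,  0.        ,  0.        ,  1.        ]])}
rot [ 0.0002 -0.0006 -0.0029] then trans [-0.1314 -0.3731 -0.0029] | j7 0.87 yaw 89.8 grasp [0.4085 0.3432 0.2971]
rot [-9.0000e-04 -3.0000e-04  3.1387e+00] then trans [ 0.1314  0.3731 -0.0029] | j7 0.87 yaw 89.8 grasp [0.4085 0.3432 0.2971]
```

View pics/w1.png

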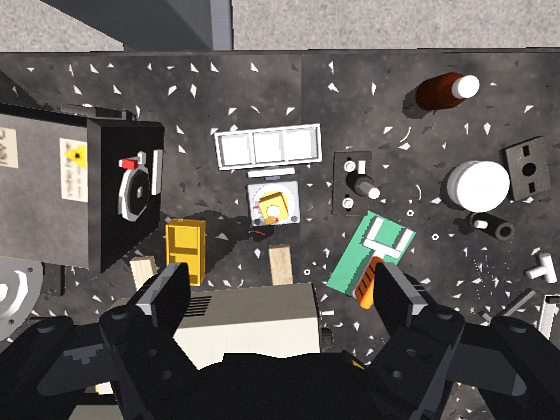

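```bash
python3 - <<'E'
from h import *
f=np.load("w1.npz");m={"camera_matrix":f["K"],"world_from_camera":f["T"]};p=f["p"];X=cloud(m,f["d"])
hsv=cv2.cvtColor(p,cv2.COLOR_BGR2HSV)
g=((hsv[...,1]<60)&(hsv[...,2]>95)).astype(np.uint8)*255; g[:, :205]=0;g[:,330:]=0;g[:110]=0;g[178:]=0
g[167:]= g[167:]*0 if False else g[167:]
cs,_=cv2.findContours(g,0,cv2.CHAIN_APPROX_NONE);cs=sorted(cs,key=cv2.contourArea)[-2:]
for c in cs: print("tray",cv2.boundingRect(c),rect(m,c,.03))
for c in blobs(hsv,(18,150,100),(32,255,255)): print("yel",cv2.boundingRect(c),rect(m,c,.03),rect(m,c,.058))
print("pts",X[147,269].round(4),X[205,272].round(4),X[180,252].round(4))
hm=X[...,2]
t=(abs(hm-.03)<.006).astype(np.uint8)*255; t[:,:205]=0;t[:,330:]=0;t[:110]=0;t[172:]=0
c=np.argwhere(t>0)[:,::-1].reshape(-1,1,2);print("depth rim",rect(m,c,.03))
t=((hm>.052)&(hm<.075)).astype(np.uint8)*255;t[:180]=0;t[230:]=0;t[:,240:][:,:]=t[:,240:];t[:,:240]=0;t[:,310:]=0
c=np.argwhere(t>0)[:,::-1].reshape(-1,1,2);print("depth nut",rect(m,c,.058))
a=cv2.resize(p[105:300,155:455],None,fx=2.6,fy=2.6,interpolation=cv2.INTER_CUBIC);blk(a,"w1c.png")
E
```

```text
tray (205, 148, 15, 29) [386.9 250.1  17.4  34.9 -78.8]
tray (208, 123, 114, 55) [3.723e+02 3.200e+02 6.560e+01 1.400e+02 2.000e-01]
yel (362, 285, 11, 23) [577.5 464.6  11.5  35.4  67.9] [560.7 455.8  10.7  32.9  67.9]
yel (166, 218, 40, 68) [508.  207.6  52.7  97.5  84.6] [496.2 217.1  48.9  90.5  84.6]
yel (265, 216, 11, 8) [461.2 323.7   9.7  12.6  24.4] [452.8 324.9   9.   11.7  24.4]
yel (65, 146, 20, 21) [374.9  81.2  23.5  25.3  79.7] [372.6  99.7  21.8  23.5  79.7]
pts [0.3691 0.3238 0.0032] [0.4337 0.3286 0.0619] [ 0.4138  0.2993 -0.0012]
depth rim [372.2 324.6  55.3 129.8   4.4]
depth nut [440.6 330.   30.1  30.9 -71.2]
```

View pics/w1c.png

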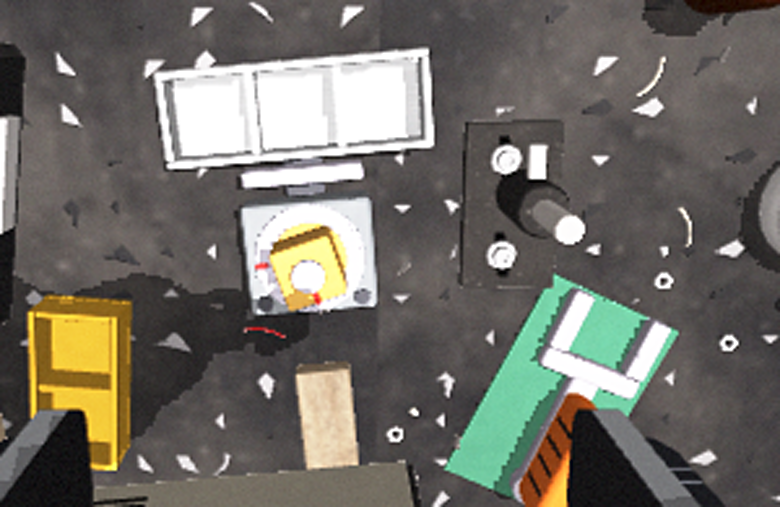

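To row units: -0.0373 m / 0.8 = -0.0466, -0.0131 m / 0.8 = -0.0164.

```bash
python3 jog.py '{"moves":[[-0.0164,-0.0466,0,0,0,0],[-0.0164,-0.0466,0,0,0,0],[-0.0164,-0.0466,0,0,0,0],[-0.0164,-0.0466,0,0,0,0],[-0.0164,-0.0466,0,0,0,0],[-0.0164,-0.0466,0,0,0,0],[-0.0164,-0.0466,0,0,0,0],[-0.0164,-0.0466,0,0,0,0],[-0.0164,-0.0466,0,0,0,0],[-0.0164,-0.0466,0,0,0,0],[0,0,0,0,0,0],[0,0,0,0,0,0]]}' 0.055
python3 - <<'E'
from h import *
m=arm.camera_model("wrist");p,d=arm.capture("wrist");blk(p,"w2.png");np.savez("w2.npz",p=p,d=d,K=m["camera_matrix"],T=m["world_from_camera"]);X=cloud(m,d)
hsv=cv2.cvtColor(p,cv2.COLOR_BGR2HSV)
for c in blobs(hsv,(18,150,100),(32,255,255)): print("yel",cv2.boundingRect(c),rect(m,c,.03))
for c in blobs(hsv,(105,150,60),(125,255,255)): print("blue",cv2.boundingRect(c),rect(m,c,.03))
print(m["world_from_camera"].round(4)); plan(.53,-.1,.3)
E
```

```text
time_s: 2.25
tool_pos: [0.539, -0.0303, 0.4516]
eef_rot: [0.002, 1.0, -0.0, -0.001]
ft_force: [0.5, 1.8, -0.5]
width: 0.0554
finger_force: 0.0
yel (190, 156, 73, 39) [ 5.297e+02 -1.013e+02  4.850e+01  9.030e+01 -2.000e-01]
yel (433, 124, 63, 73) [511.9 196.3  60.9  88.2  85. ]
yel (427, 102, 60, 10) [448.5 179.    4.8  72.6  -9.6]
blue (184, 219, 68, 39) [ 614.4 -117.5   53.3   90.2   -1.7]
[[ 0.0034  0.9631  0.2691  0.4709]
 [ 1.     -0.0029 -0.0022 -0.0305]
 [-0.0014  0.2691 -0.9631  0.4212]
 [ 0.      0.      0.      1.    ]]
rot [ 0.0015 -0.0014  0.    ] then trans [ 0.009  -0.0722 -0.0035] | j7 1.69 yaw 90.1 grasp [ 0.5387 -0.0276  0.2965]
rot [ 2.3000e-03  2.3000e-03 -3.1416e+00] then trans [-0.009   0.0722 -0.0035] | j7 1.69 yaw 90.1 grasp [ 0.5387 -0.0276  0.2965]
```

View pics/w2.png

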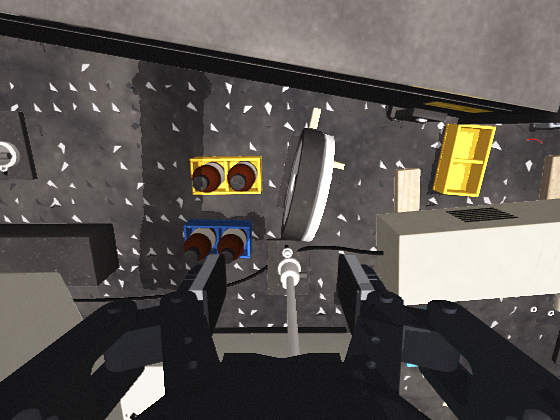

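Wrist view: yellow tray at (226,175), blue tray at (218,240), caps near the bottle tops, wheel at (310,185), post at (290,265). The earlier crop shows fixture tray, nut (pointer red at right-bottom), and wrench on its mat.

```bash
python3 - <<'E'
from h import *
f=np.load("w2.npz");m={"camera_matrix":f["K"],"world_from_camera":f["T"]};X=cloud(m,f["d"]).reshape(-1,3)
pt,dt=arm.capture("top");mt=arm.camera_model("top");Xt=cloud(mt,dt).reshape(-1,3)
for n,Y in(("wrist",X),("top",Xt)):
    print(n)
    for t,(cx,cy) in {"yel":(.529,-.101),"blu":(.616,-.117)}.items():
        for s in(-.021,.021):
            q=Y[(abs(Y[:,0]-cx)<.03)&(abs(Y[:,1]-cy-s)<.0205)&(Y[:,2]>.068)&(Y[:,2]<.095)]
            (a,b),r=cv2.minEnclosingCircle((q[:,:2]*1000).astype(np.float32)) if len(q)>4 else ((0,0),0)
            print(t,s,len(q),q.mean(0).round(4),np.median(q,0).round(4),"circ",np.round([a,b,r],1))
    for x in np.arange(.47,.6,.02):
        for zl,zh in((.09,.12),(.12,.2)):
            w=Y[(abs(Y[:,0]-x)<.01)&(abs(Y[:,1])<.07)&(Y[:,2]>zl)&(Y[:,2]<zh)]
            if len(w): print(x.round(2),zl,"wheel y",w[:,1].min().round(3),w[:,1].max().round(3),end=" ; ")
    print()
s=X[(X[:,0]>.38)&(X[:,1]<.05)&(X[:,1]>-.2)&(X[:,2]>.14)&(X[:,0]<.48)];print("slab",len(s),s[:,0].max() if len(s) else 0)
# tray rims: points z .024-.034 in depth from wrist
for t,(cx,cy) in {"yel":(.529,-.101),"blu":(.616,-.117)}.items():
    q=X[(abs(X[:,0]-cx)<.03)&(abs(X[:,1]-cy)<.05)&(X[:,2]>.025)&(X[:,2]<.036)]
    print(t,len(q),q.min(0).round(4),q.max(0).round(4))
# fixture from w1
f=np.load("w1.npz");m={"camera_matrix":f["K"],"world_from_camera":f["T"]}
k=2.6;px=lambda u,v:(155+u/k,105+v/k)
for n,c in {"outer":[(154,72),(429,49),(434,146),(166,168)]}.items():
    P=ray(m,[px(*a) for a in c],.03)[:,:2];print(n,P.round(4),P.mean(0).round(4))
    e=(P[1]+P[2]-P[0]-P[3]);print("ydir deg",np.degrees(np.arctan2(e[1],e[0])))
P=ray(m,[px(*a) for a in[(272,250),(330,228),(346,288),(289,305)]],.058);print(P.round(4),P.mean(0))
B=ray(m,[px(*a) for a in[(240,205),(372,199),(377,304),(250,315)]],.026);print("block",B.round(4),B.mean(0))
E
```

```text
wrist
yel -0.021 213 [ 0.5304 -0.1221  0.078 ] [ 0.5304 -0.1219  0.0787] circ [ 531.  -122.7    8.6]
yel 0.021 202 [ 0.5294 -0.08    0.0782] [ 0.529  -0.0799  0.0787] circ [530.1 -80.4   8.5]
blu -0.021 200 [ 0.6179 -0.1394  0.0774] [ 0.6176 -0.1392  0.0786] circ [ 619.3 -140.5    8.7]
blu 0.021 146 [ 0.6181 -0.0954  0.0768] [ 0.6169 -0.0953  0.0785] circ [620.4 -97.6   8.6]
0.47 0.09 wheel y -0.01 0.021 ; 0.47 0.12 wheel y -0.01 -0.0 ; 0.49 0.09 wheel y -0.013 0.021 ; 0.49 0.12 wheel y -0.014 0.019 ; 0.51 0.09 wheel y -0.017 -0.013 ; 0.51 0.12 wheel y -0.019 0.029 ; 0.53 0.09 wheel y -0.021 -0.018 ; 0.53 0.12 wheel y -0.022 0.012 ; 0.55 0.09 wheel y -0.025 -0.021 ; 0.55 0.12 wheel y -0.027 0.008 ; 0.57 0.09 wheel y -0.032 -0.026 ; 0.57 0.12 wheel y -0.032 0.004 ; 0.59 0.09 wheel y -0.033 -0.002 ; 0.59 0.12 wheel y -0.029 -0.001 ; 
top
yel -0.021 45 [ 0.5291 -0.1233  0.076 ] [ 0.5289 -0.123   0.076 ] circ [ 529.4 -124.7    9.4]
yel 0.021 43 [ 0.5277 -0.0801  0.0765] [ 0.5275 -0.0801  0.0773] circ [528.1 -80.3   8.2]
blu -0.021 0 [nan nan nan] [nan nan nan] circ [0 0 0]
blu 0.021 0 [n
[... 427 characters left out ...]
001 ; 0.59 0.12 wheel y -0.016 -0.001 ; 
slab 22367 0.4708510668640888
yel 742 [ 0.5078 -0.1465  0.025 ] [ 0.5542 -0.0582  0.036 ]
blu 609 [ 0.5953 -0.1623  0.025 ] [ 0.6443 -0.0744  0.0359]
outer [[0.3497 0.258 ]
 [0.3403 0.3876]
 [0.3854 0.3912]
 [0.395  0.2608]] [0.3676 0.3244]
ydir deg 94.1724854025608
[[0.4298 0.3135 0.058 ]
 [0.4195 0.3406 0.058 ]
 [0.4485 0.3479 0.058 ]
 [0.4566 0.3208 0.058 ]] [0.4385949  0.33071686 0.058     ]
block [[0.4142 0.2958 0.026 ]
 [0.4117 0.3616 0.026 ]
 [0.4665 0.3645 0.026 ]
 [0.4719 0.2987 0.026 ]] [0.44109814 0.33013652 0.026     ]<stdin>:10: RuntimeWarning: Mean of empty slice.
  ret = um.true_divide(
  return _methods._mean(a, axis=axis, dtype=dtype,
```

To row units: 0.1208 rad / 2 = 0.0604.

```bash
python3 jog.py '{"moves":[[0,0,0,0,0,0.0604],[0,0,0,0,0,0.0604],[0,0,0,0,0,0.0604],[0,0,0,0,0,0.0604],[0,0,0,0,0,0.0604],[0,0,0,0,0,0.0604],[0,0,0,0,0,0.0604],[0,0,0,0,0,0.0604],[0,0,0,0,0,0.0604],[0,0,0,0,0,0.0604],[0,0,0,0,0,0.0604],[0,0,0,0,0,0.0604]]}' 0.055 >/dev/null;  python3 jog.py '{"moves":[[0,0,0,0,0,0.0604],[0,0,0,0,0,0],[0,0,0,0,0,0]]}'
python3 - <<'E'
from h import *
f=np.load("w1.npz");m={"camera_matrix":f["K"],"world_from_camera":f["T"]};X=cloud(m,f["d"]).reshape(-1,3)
s=X[(X[:,0]>.3)&(X[:,0]<.45)&(X[:,1]<.24)&(X[:,2]>.04)];print("slab ymax",[(x,s[abs(s[:,0]-x)<.01][:,1].max().round(3)) for x in(.33,.35,.37,.39,.41,.43)if (abs(s[:,0]-x)<.01).any()])
plan(.530,-.1225,.155,0);plan(.530,-.1225,.055,0)
E
```

```text
time_s: 3.6
tool_pos: [0.5389, -0.0265, 0.452]
eef_rot: [0.704, 0.71, 0.0, -0.001]
ft_force: [-0.2, -1.1, -0.2]
width: 0.0551
finger_force: 0.0
slab ymax [(0.33, np.float64(0.203)), (0.35, np.float64(0.205)), (0.37, np.float64(0.219)), (0.39, np.float64(0.205)), (0.41, np.float64(0.202)), (0.43, np.float64(0.198))]
rot [-0.0005 -0.0013  0.008 ] then trans [-0.096  -0.0089  0.142 ] | j7 0.19 yaw 0.5 grasp [ 0.5388 -0.0263  0.297 ]
rot [ 2.0000e-03 -8.0000e-04 -3.1336e+00] then trans [0.096  0.0089 0.142 ] | j7 0.19 yaw 0.5 grasp [ 0.5388 -0.0263  0.297 ]
rot [-0.0005 -0.0013  0.008 ] then trans [-0.096  -0.0089  0.242 ] | j7 0.19 yaw 0.5 grasp [ 0.5388 -0.0263  0.297 ]
rot [ 2.0000e-03 -8.0000e-04 -3.1336e+00] then trans [0.096  0.0089 0.242 ] | j7 0.19 yaw 0.5 grasp [ 0.5388 -0.0263  0.297 ]
```

To row units: 0.04 m / 0.8 = 0.05, -0.032 m / 0.8 = -0.04, 0.008 rad / 2 = 0.004.

```bash
python3 jog.py '{"moves":[[-0.04,-0.0038,0,0,0,0.004],[-0.04,-0.0038,0,0,0,0],[-0.04,-0.0038,0.025,0,0,0],[0,0,0.05,0,0,0],[0,0,0.05,0,0,0],[0,0,0.05,0,0,0],[0,0,0.0313,0,0,0],[0,0,0.0188,0,0,0],[0,0,0,0,0,0],[0,0,0,0,0,0]]}'
python3 - <<'E'
from h import *
plan(.530,-.1225,.055,0)
E
```

```text
time_s: 4.43
tool_pos: [0.5295, -0.124, 0.2718]
eef_rot: [0.709, 0.706, -0.0, -0.001]
ft_force: [0.6, -0.1, 0.9]
width: 0.0545
finger_force: 0.0
rot [-0.0016 -0.0008 -0.0044] then trans [0.0015 0.0005 0.0618] | j7 0.47 yaw -0.3 grasp [ 0.5292 -0.1239  0.1168]
rot [-1.3000e-03  2.4000e-03  3.1372e+00] then trans [-0.0015 -0.0005  0.0618] | j7 0.47 yaw -0.3 grasp [ 0.5292 -0.1239  0.1168]
```

Descend, grip, lift.

To row units: 0.02 m / 0.8 = 0.025, 0.012 m / 0.8 = 0.015.

```bash
python3 jog.py '{"moves":[[0.0019,0,0.025,0,0,0],[0,0,0.025,0,0,0],[0,0,0.015,0,0,0],[0,0,0.0125,0,0,0],[0,0,0,0,0,0]]}' 0.05
python3 jog.py '{"moves":[[0,0,0,0,0,0],[0,0,0,0,0,0],[0,0,0,0,0,0],[0,0,0,0,0,0],[0,0,0,0,0,0],[0,0,0,0,0,0]]}' 0.02 40
python3 jog.py '{"moves":[[0,0,-0.0125,0,0,0],[0,0,-0.025,0,0,0],[0,0,-0.05,0,0,0],[0,0,-0.05,0,0,0],[0,0,-0.05,0,0,0],[0,0,-0.05,0,0,0],[0,0,-0.0375,0,0,0],[0,0,0,0,0,0]]}'
python3 - <<'E'
from h import *
c=np.array([.3675,.3245]);a=np.radians(4.2);yd=np.array([-np.sin(a),np.cos(a)])
for k in(-1,0,1): print(k,(c+.042*k*yd).round(4))
x,y=c+.042*yd
plan(x,y,.275,4.2)
E
```

```text
time_s: 4.85
tool_pos: [0.5292, -0.1231, 0.2093]
eef_rot: [0.709, 0.705, -0.0, -0.001]
ft_force: [-0.1, 0.4, 0.6]
width: 0.0502
finger_force: 0.0
time_s: 5.35
tool_pos: [0.5302, -0.1239, 0.2114]
eef_rot: [0.71, 0.704, 0.001, 0.001]
ft_force: [0.8, 0.1, 5.4]
width: 0.0314
finger_force: 40.3
time_s: 6.02
tool_pos: [0.5304, -0.125, 0.4377]
eef_rot: [0.71, 0.704, 0.004, 0.005]
ft_force: [0.3, -1.2, 0.3]
width: 0.0315
finger_force: 40.1
-1 [0.3706 0.2826]
0 [0.3675 0.3245]
1 [0.3644 0.3664]
rot [ 0.0129  0.0028 -0.0814] then trans [ 0.5022 -0.1296  0.0077] | j7 0.38 yaw -0.5 grasp [ 0.5324 -0.1253  0.2827]
rot [ 0.0042 -0.0198  3.0602] then trans [-0.5022  0.1296  0.0077] | j7 0.38 yaw -0.5 grasp [ 0.5324 -0.1253  0.2827]
```

To row units: 0.0386 m / 0.8 = 0.0483, -0.01 m / 0.8 = -0.0125, -0.0814 rad / 2 = -0.0407.

```bash
python3 jog.py '{"moves":[[0,0,0,0.0065,0.0014,-0.0407],[0.0483,-0.0125,0,0,0,0],[0.0483,-0.0125,0,0,0,0],[0.0483,-0.0125,0,0,0,0],[0.0483,-0.0125,0,0,0,0],[0.0483,-0.0125,0,0,0,0],[0.0483,-0.0125,0,0,0,0],[0.0483,-0.0125,0,0,0,0],[0.0483,-0.0125,0,0,0,0],[0.0483,-0.0125,0,0,0,0],[0.0483,-0.0125,0,0,0,0],[0.0483,-0.0125,0,0,0,0]]}' >/dev/null
python3 jog.py '{"moves":[[0.0483,-0.0125,0,0,0,0],[0.0483,-0.0125,0,0,0,0],[0,0,0.05,0,0,0],[0,0,0.05,0,0,0],[0,0,0.05,0,0,0],[0,0,0,0,0,0],[0,0,0,0,0,0],[0,0,0,0,0,0]]}'
python3 - <<'E'
from h import *
plan(.3644,.3664,.057,4.2)
E
```

```text
time_s: 7.68
tool_pos: [0.3621, 0.3679, 0.3153]
eef_rot: [0.681, 0.732, -0.002, -0.005]
ft_force: [0.3, 0.2, -0.0]
width: 0.0314
finger_force: 40.4
rot [-0.0106 -0.005  -0.0002] then trans [-0.0017  0.0021  0.1033] | j7 -0.64 yaw 4.2 grasp [0.3605 0.3686 0.1603]
rot [-0.0079  0.0166  3.1414] then trans [ 0.0017 -0.0021  0.1033] | j7 -0.64 yaw 4.2 grasp [0.3605 0.3686 0.1603]
```

To row units: 0.02 m / 0.8 = 0.025, 0.0021 m / 0.8 = 0.0026, -0.0106 rad / 2 = -0.0053.

```bash
python3 jog.py '{"moves":[[0,0,0,-0.0053,-0.0025,0],[-0.0021,0.0026,0.025,0,0,0],[0,0,0.025,0,0,0],[0,0,0,0,0,0],[0,0,0,0,0,0],[0,0,0,0,0,0]]}'
python3 - <<'E'
from h import *
plan(.3644,.3664,.057,4.2)
m=arm.camera_model("wrist");p,d=arm.capture("wrist");blk(p,"w3.png")
plan(.3644,.3664,.057,4.2)
E
```

```text
time_s: 8.18
tool_pos: [0.3643, 0.3667, 0.2758]
eef_rot: [0.681, 0.733, 0.001, -0.0]
ft_force: [0.8, -0.4, -1.3]
width: 0.0311
finger_force: 40.4
rot [ 0.001  -0.0013  0.0004] then trans [-0.0003  0.0001  0.0638] | j7 -0.63 yaw 4.2 grasp [0.3645 0.3669 0.1208]
rot [ 2.1000e-03  1.6000e-03 -3.1412e+00] then trans [ 0.0003 -0.0001  0.0638] | j7 -0.63 yaw 4.2 grasp [0.3645 0.3669 0.1208]
rot [ 0.0011 -0.0015  0.0005] then trans [-0.0003  0.0001  0.0638] | j7 -0.63 yaw 4.2 grasp [0.3645 0.367  0.1208]
rot [ 2.3000e-03  1.7000e-03 -3.1411e+00] then trans [ 0.0003 -0.0001  0.0638] | j7 -0.63 yaw 4.2 grasp [0.3645 0.367  0.1208]
```

View pics/w3.png

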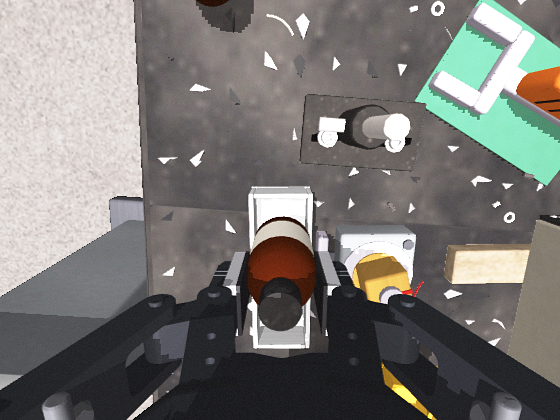

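The bottle is held upright, and its column (u≈281) matches the tray's centre (248–313). I'll check the tray's end edge from this view.

To row units: 0.02 m / 0.8 = 0.025, 0.01 m / 0.8 = 0.0125.

```bash
python3 - <<'E'
from h import *
m=arm.camera_model("wrist");P=ray(m,[(249,188),(312,187)],.03)[:,:2];print(P,P.mean(0))
a=np.radians(4.2);print("expected",np.array([.3675,.3245])+.065*np.array([-np.sin(a),np.cos(a)]))
E
python3 jog.py '{"moves":[[0,0,0.025,0,0,0],[0,0,0.025,0,0,0],[0,0,0.0125,0,0,0],[0,0,0.0075,0,0,0],[0,0,0.0063,0,0,0],[0,0,0,0,0,0],[0,0,0,0,0,0]]}'
```

```text
[[0.34007846 0.39136528]
 [0.3844828  0.3953543 ]] [0.36228063 0.39335979]
expected [0.36273952 0.38932544]
time_s: 8.82
tool_pos: [0.3637, 0.3661, 0.2132]
eef_rot: [0.681, 0.733, -0.001, -0.0]
ft_force: [-0.4, 0.2, -1.4]
width: 0.0313
finger_force: 40.4
```

To row units: 0.0015 m / 0.8 = 0.0019.

```bash
python3 jog.py '{"moves":[[0,0,0.0019,0,0,0],[0,0,0,0,0,0],[0,0,0,0,0,0]]}'; python3 jog.py '{"moves":[[0,0,0,0,0,0],[0,0,0,0,0,0],[0,0,0,0,0,0],[0,0,0,0,0,0]]}' .05; python3 jog.py '{"moves":[[0,0,-0.0125,0,0,0],[0,0,-0.0375,0,0,0],[0,0,-0.05,0,0,0],[0,0,-0.05,0,0,0],[0,0,-0.05,0,0,0],[0,0,-0.05,0,0,0],[0,0,-0.025,0,0,0],[0,0,0,0,0,0],[0,0,0,0,0,0],[0,0,0,0,0,0]]}'
python3 - <<'E'
from h import *
plan(.5295,-.080,.25,0)
m=arm.camera_model("wrist");p,d=arm.capture("wrist");X=cloud(m,d).reshape(-1,3)
q=X[(abs(X[:,0]-.364)<.04)&(abs(X[:,1]-.367)<.04)&(X[:,2]>.068)&(X[:,2]<.095)];print(len(q),np.median(q,0).round(4))
E
```

```text
time_s: 9.07
tool_pos: [0.3635, 0.366, 0.2115]
eef_rot: [0.681, 0.733, -0.001, -0.0]
ft_force: [0.1, -0.1, -1.9]
width: 0.0314
finger_force: 40.4
time_s: 9.4
tool_pos: [0.3635, 0.3659, 0.2113]
eef_rot: [0.681, 0.733, -0.001, -0.0]
ft_force: [-0.7, -0.5, 0.0]
width: 0.0495
finger_force: 0.0
time_s: 10.23
tool_pos: [0.3634, 0.3659, 0.4305]
eef_rot: [0.681, 0.733, -0.002, -0.0]
ft_force: [-0.3, 0.7, -0.3]
width: 0.0501
finger_force: 0.0
rot [-0.0033  0.0028  0.0737] then trans [-0.4459  0.1661  0.0255] | j7 -0.68 yaw 4.2 grasp [0.3629 0.3654 0.2755]
rot [-0.0042 -0.005  -3.0679] then trans [ 0.4459 -0.1661  0.0255] | j7 -0.68 yaw 4.2 grasp [0.3629 0.3654 0.2755]
221 [0.3637 0.3671 0.0787]
```

To row units: -0.0372 m / 0.8 = -0.0465, 0.0138 m / 0.8 = 0.0173, 0.0737 rad / 2 = 0.0369.

```bash
python3 jog.py '{"moves":[[0,0,0,0,0,0.0369],[-0.0465,0.0173,0,0,0,0],[-0.0465,0.0173,0,0,0,0],[-0.0465,0.0173,0,0,0,0],[-0.0465,0.0173,0,0,0,0],[-0.0465,0.0173,0,0,0,0],[-0.0465,0.0173,0,0,0,0],[-0.0465,0.0173,0,0,0,0],[-0.0465,0.0173,0,0,0,0],[-0.0465,0.0173,0,0,0,0],[-0.0465,0.0173,0,0,0,0],[-0.0465,0.0173,0,0,0,0]]}' >/dev/null
python3 jog.py '{"moves":[[-0.0465,0.0173,0,0,0,0],[0,0,0.05,0,0,0],[0,0,0.05,0,0,0],[0,0,0.05,0,0,0],[0,0,0.0375,0,0,0],[0,0,0,0,0,0],[0,0,0,0,0,0],[0,0,0,0,0,0]]}'
python3 - <<'E'
from h import *
plan(.5295,-.080,.055,0)
E
```

```text
time_s: 11.95
tool_pos: [0.5297, -0.0807, 0.2826]
eef_rot: [0.707, 0.707, -0.001, 0.001]
ft_force: [1.1, -0.0, 0.1]
width: 0.0501
finger_force: 0.0
rot [-0.0006  0.0025 -0.0001] then trans [ 0.0007 -0.0002  0.0726] | j7 0.37 yaw -0.0 grasp [ 0.5296 -0.0811  0.1276]
rot [3.9000e-03 9.0000e-04 3.1415e+00] then trans [-0.0007  0.0002  0.0726] | j7 0.37 yaw -0.0 grasp [ 0.5296 -0.0811  0.1276]
```

To row units: 0.03 m / 0.8 = 0.0375, 0.02 m / 0.8 = 0.025.

```bash
python3 jog.py '{"moves":[[0.0009,0,0.0375,0,0,0],[0,0,0.025,0,0,0],[0,0,0.015,0,0,0],[0,0,0.0125,0,0,0],[0,0,0,0,0,0]]}'
python3 jog.py '{"moves":[[0,0,0,0,0,0],[0,0,0,0,0,0],[0,0,0,0,0,0],[0,0,0,0,0,0],[0,0,0,0,0,0],[0,0,0,0,0,0]]}' 0.02 40
python3 jog.py '{"moves":[[0,0,-0.0125,0,0,0],[0,0,-0.025,0,0,0],[0,0,-0.05,0,0,0],[0,0,-0.05,0,0,0],[0,0,-0.05,0,0,0],[0,0,-0.05,0,0,0],[0,0,-0.0375,0,0,0],[0,0,0,0,0,0],[0,0,0,0,0,0],[0,0,0,0,0,0]]}'
python3 - <<'E'
from h import *
plan(.3675,.3245,.275,4.2)
E
```

```text
time_s: 12.37
tool_pos: [0.529, -0.0797, 0.2092]
eef_rot: [0.707, 0.707, -0.002, -0.0]
ft_force: [-0.0, -0.9, -0.0]
width: 0.0502
finger_force: 0.0
time_s: 12.87
tool_pos: [0.5297, -0.0802, 0.2111]
eef_rot: [0.707, 0.707, -0.0, 0.001]
ft_force: [-1.5, 0.1, 6.2]
width: 0.0311
finger_force: 40.2
time_s: 13.7
tool_pos: [0.5289, -0.0793, 0.4289]
eef_rot: [0.707, 0.707, -0.002, -0.001]
ft_force: [-1.1, 1.0, -1.4]
width: 0.0311
finger_force: 40.0
rot [-0.0035  0.0011 -0.0733] then trans [ 0.4145 -0.1314 -0.0011] | j7 0.29 yaw 0.0 grasp [ 0.5284 -0.0794  0.2739]
rot [1.6000e-03 5.4000e-03 3.0683e+00] then trans [-0.4145  0.1314 -0.0011] | j7 0.29 yaw 0.0 grasp [ 0.5284 -0.0794  0.2739]
```

To row units: 0.0377 m / 0.8 = 0.0471, -0.0119 m / 0.8 = -0.0149, -0.0733 rad / 2 = -0.0367.

```bash
python3 jog.py '{"moves":[[0,0,0,0,0,-0.0367],[0.0471,-0.0149,0,0,0,0],[0.0471,-0.0149,0,0,0,0],[0.0471,-0.0149,0,0,0,0],[0.0471,-0.0149,0,0,0,0],[0.0471,-0.0149,0,0,0,0],[0.0471,-0.0149,0,0,0,0],[0.0471,-0.0149,0,0,0,0],[0.0471,-0.0149,0,0,0,0],[0.0471,-0.0149,0,0,0,0],[0.0471,-0.0149,0,0,0,0],[0.0471,-0.0149,0,0,0,0]]}' >/dev/null
python3 jog.py '{"moves":[[0,0,0.05,0,0,0],[0,0,0.05,0,0,0],[0,0,0.05,0,0,0],[0,0,0.0375,0,0,0],[0,0,0,0,0,0],[0,0,0,0,0,0],[0,0,0,0,0,0]]}'
python3 - <<'E'
from h import *
plan(.3670,.3245,.057,4.2)
E
```

```text
time_s: 15.28
tool_pos: [0.3687, 0.3245, 0.28]
eef_rot: [0.681, 0.732, -0.001, 0.0]
ft_force: [-0.1, 0.1, -1.6]
width: 0.0315
finger_force: 40.2
rot [-0.0011  0.001  -0.0003] then trans [ 0.0001 -0.0017  0.068 ] | j7 -0.57 yaw 4.2 grasp [0.3685 0.3244 0.125 ]
rot [1.6000e-03 1.7000e-03 3.1413e+00] then trans [-0.0001  0.0017  0.068 ] | j7 -0.57 yaw 4.2 grasp [0.3685 0.3244 0.125 ]
```

Units first: shifts go in shares of 0.8 m and turns go in shares of 2 rad. So 0.02 m / 0.8 = 0.025, 0.012 m / 0.8 = 0.015.

```bash
python3 jog.py '{"moves":[[0,-0.0021,0.025,0,0,0],[0,0,0.025,0,0,0],[0,0,0.015,0,0,0],[0,0,0.01,0,0,0],[0,0,0.01,0,0,0],[0,0,0,0,0,0],[0,0,0,0,0,0],[0,0,0,0,0,0]]}'; python3 jog.py '{"moves":[[0,0,0,0,0,0],[0,0,0,0,0,0],[0,0,0,0,0,0],[0,0,0,0,0,0]]}' .05; python3 jog.py '{"moves":[[0,0,-0.0125,0,0,0],[0,0,-0.0375,0,0,0],[0,0,-0.05,0,0,0],[0,0,-0.05,0,0,0],[0,0,-0.05,0,0,0],[0,0,-0.05,0,0,0],[0,0,-0.025,0,0,0],[0,0,0,0,0,0],[0,0,0,0,0,0],[0,0,0,0,0,0]]}'
python3 - <<'E'
from h import *
plan(.6178,-.1394,.25,0)
m=arm.camera_model("wrist");p,d=arm.capture("wrist");X=cloud(m,d).reshape(-1,3)
for y in(.3245,.3664):
  q=X[(abs(X[:,0]-.366)<.04)&(abs(X[:,1]-y)<.02)&(X[:,2]>.068)&(X[:,2]<.095)];print(len(q),np.median(q,0).round(4))
E
```

```text
time_s: 15.95
tool_pos: [0.3669, 0.3244, 0.2122]
eef_rot: [0.681, 0.733, -0.0, -0.0]
ft_force: [-0.5, -0.4, -0.7]
width: 0.0312
finger_force: 40.2
time_s: 16.28
tool_pos: [0.3665, 0.3241, 0.2115]
eef_rot: [0.681, 0.733, -0.001, -0.0]
ft_force: [-0.5, 0.5, 0.3]
width: 0.0501
finger_force: 0.0
time_s: 17.12
tool_pos: [0.3664, 0.324, 0.4305]
eef_rot: [0.681, 0.733, -0.002, -0.0]
ft_force: [0.6, -0.1, -0.3]
width: 0.0501
finger_force: 0.0
rot [-0.0033  0.0028  0.0732] then trans [-0.4634  0.2514  0.0255] | j7 -0.62 yaw 4.2 grasp [0.3659 0.3236 0.2755]
rot [-0.0042 -0.0051 -3.0684] then trans [ 0.4634 -0.2514  0.0255] | j7 -0.62 yaw 4.2 grasp [0.3659 0.3236 0.2755]
222 [0.3667 0.3251 0.0787]
224 [0.3637 0.3664 0.0788]
```

To row units: -0.0357 m / 0.8 = -0.0446, 0.0193 m / 0.8 = 0.0241, 0.0732 rad / 2 = 0.0366.

```bash
python3 jog.py '{"moves":[[0,0,0,0,0,0.0366],[-0.0446,0.0241,0,0,0,0],[-0.0446,0.0241,0,0,0,0],[-0.0446,0.0241,0,0,0,0],[-0.0446,0.0241,0,0,0,0],[-0.0446,0.0241,0,0,0,0],[-0.0446,0.0241,0,0,0,0],[-0.0446,0.0241,0,0,0,0],[-0.0446,0.0241,0,0,0,0],[-0.0446,0.0241,0,0,0,0],[-0.0446,0.0241,0,0,0,0],[-0.0446,0.0241,0,0,0,0]]}' >/dev/null
python3 jog.py '{"moves":[[-0.0446,0.0241,0,0,0,0],[-0.0446,0.0241,0,0,0,0],[0,0,0.05,0,0,0],[0,0,0.0375,0,0,0],[0,0,0,0,0,0],[0,0,0,0,0,0],[0,0,0,0,0,0]]}'
python3 - <<'E'
from h import *
plan(.6178,-.1394,.055,0)
m=arm.camera_model("wrist");p,d=arm.capture("wrist");X=cloud(m,d).reshape(-1,3)
for y in(-.1394,-.0954):
  q=X[(abs(X[:,0]-.618)<.02)&(abs(X[:,1]-y)<.02)&(X[:,2]>.068)&(X[:,2]<.095)];print(len(q),np.median(q,0).round(4))
E
```

```text
time_s: 18.75
tool_pos: [0.6179, -0.1392, 0.3621]
eef_rot: [0.707, 0.708, -0.001, 0.0]
ft_force: [0.2, 0.4, 0.7]
width: 0.0497
finger_force: 0.0
rot [-0.0017  0.0019  0.0012] then trans [-2.000e-04 -1.000e-04  1.521e-01] | j7 0.44 yaw 0.1 grasp [ 0.6177 -0.1395  0.2071]
rot [-3.0000e-03 -2.6000e-03 -3.1404e+00] then trans [2.000e-04 1.000e-04 1.521e-01] | j7 0.44 yaw 0.1 grasp [ 0.6177 -0.1395  0.2071]
351 [ 0.62   -0.1393  0.0787]
360 [ 0.6206 -0.0979  0.0788]
```

To row units: 0.04 m / 0.8 = 0.05, 0.03 m / 0.8 = 0.0375.

```bash
python3 jog.py '{"moves":[[0,0.0023,0.05,0,0,0],[0,0,0.05,0,0,0],[0,0,0.0375,0,0,0],[0,0,0.025,0,0,0],[0,0,0.015,0,0,0],[0,0,0.0125,0,0,0],[0,0,0,0,0,0],[0,0,0,0,0,0]]}'
python3 jog.py '{"moves":[[0,0,0,0,0,0],[0,0,0,0,0,0],[0,0,0,0,0,0],[0,0,0,0,0,0],[0,0,0,0,0,0],[0,0,0,0,0,0]]}' 0.02 40
python3 jog.py '{"moves":[[0,0,-0.0125,0,0,0],[0,0,-0.025,0,0,0],[0,0,-0.05,0,0,0],[0,0,-0.05,0,0,0],[0,0,-0.05,0,0,0],[0,0,-0.05,0,0,0],[0,0,-0.0375,0,0,0],[0,0,0,0,0,0],[0,0,0,0,0,0],[0,0,0,0,0,0]]}'
python3 - <<'E'
from h import *
plan(.3702,.2826,.275,4.2)
E
```

```text
time_s: 19.47
tool_pos: [0.6199, -0.1402, 0.211]
eef_rot: [0.707, 0.707, -0.001, 0.001]
ft_force: [1.1, 0.2, 1.1]
width: 0.05
finger_force: 0.0
time_s: 19.97
tool_pos: [0.6199, -0.1406, 0.2119]
eef_rot: [0.707, 0.707, -0.0, 0.002]
ft_force: [-0.4, -0.7, 6.2]
width: 0.0318
finger_force: 39.6
time_s: 20.8
tool_pos: [0.6192, -0.1395, 0.4288]
eef_rot: [0.707, 0.707, -0.002, -0.001]
ft_force: [-0.3, -0.1, -1.8]
width: 0.031
finger_force: 40.0
rot [-0.0035  0.0009 -0.0734] then trans [ 0.4392 -0.2174 -0.0012] | j7 0.42 yaw -0.0 grasp [ 0.6186 -0.1397  0.2738]
rot [1.4000e-03 5.4000e-03 3.0682e+00] then trans [-0.4392  0.2174 -0.0012] | j7 0.42 yaw -0.0 grasp [ 0.6186 -0.1397  0.2738]
```

To row units: 0.0366 m / 0.8 = 0.0458, -0.0181 m / 0.8 = -0.0226, -0.0734 rad / 2 = -0.0367.

```bash
python3 jog.py '{"moves":[[0,0,0,0,0,-0.0367],[0.0458,-0.0226,0,0,0,0],[0.0458,-0.0226,0,0,0,0],[0.0458,-0.0226,0,0,0,0],[0.0458,-0.0226,0,0,0,0],[0.0458,-0.0226,0,0,0,0],[0.0458,-0.0226,0,0,0,0],[0.0458,-0.0226,0,0,0,0],[0.0458,-0.0226,0,0,0,0],[0.0458,-0.0226,0,0,0,0],[0.0458,-0.0226,0,0,0,0],[0.0458,-0.0226,0,0,0,0]]}' >/dev/null
python3 jog.py '{"moves":[[0.0458,-0.0226,0,0,0,0],[0,0,0.05,0,0,0],[0,0,0.05,0,0,0],[0,0,0.05,0,0,0],[0,0,0.0375,0,0,0],[0,0,0,0,0,0],[0,0,0,0,0,0],[0,0,0,0,0,0]]}'
python3 - <<'E'
from h import *
plan(.3700,.2826,.0575,4.2)
E
```

```text
time_s: 22.47
tool_pos: [0.3708, 0.2824, 0.2801]
eef_rot: [0.681, 0.733, -0.001, 0.0]
ft_force: [0.1, 0.3, -0.4]
width: 0.0316
finger_force: 40.2
rot [-0.001   0.0011  0.0001] then trans [ 0.0003 -0.0008  0.0676] | j7 -0.5 yaw 4.2 grasp [0.3707 0.2822 0.1251]
rot [-1.8000e-03 -1.6000e-03 -3.1415e+00] then trans [-0.0003  0.0008  0.0676] | j7 -0.5 yaw 4.2 grasp [0.3707 0.2822 0.1251]
```

To row units: 0.02 m / 0.8 = 0.025, 0.012 m / 0.8 = 0.015.

```bash
python3 jog.py '{"moves":[[0.0004,-0.001,0.025,0,0,0],[0,0,0.025,0,0,0],[0,0,0.015,0,0,0],[0,0,0.01,0,0,0],[0,0,0.01,0,0,0],[0,0,0,0,0,0],[0,0,0,0,0,0],[0,0,0,0,0,0]]}'; python3 jog.py '{"moves":[[0,0,0,0,0,0],[0,0,0,0,0,0],[0,0,0,0,0,0],[0,0,0,0,0,0]]}' .05; python3 jog.py '{"moves":[[0,0,-0.0125,0,0,0],[0,0,-0.0375,0,0,0],[0,0,-0.05,0,0,0],[0,0,-0.05,0,0,0],[0,0,-0.05,0,0,0],[0,0,-0.05,0,0,0],[0,0,-0.025,0,0,0],[0,0,0,0,0,0],[0,0,0,0,0,0],[0,0,0,0,0,0]]}'
python3 - <<'E'
from h import *
plan(.5306,-.1017,.25,0)
m=arm.camera_model("wrist");p,d=arm.capture("wrist");X=cloud(m,d).reshape(-1,3)
for y in(.2826,.3245,.3664):
  q=X[(abs(X[:,0]-.366)<.04)&(abs(X[:,1]-y)<.02)&(X[:,2]>.068)&(X[:,2]<.095)];print(len(q),np.median(q,0).round(4))
E
```

```text
time_s: 23.13
tool_pos: [0.3699, 0.2825, 0.2121]
eef_rot: [0.681, 0.733, -0.0, -0.0]
ft_force: [0.2, 0.5, -0.8]
width: 0.0314
finger_force: 40.3
time_s: 23.47
tool_pos: [0.3695, 0.2823, 0.2115]
eef_rot: [0.681, 0.733, -0.001, -0.0]
ft_force: [0.4, 0.3, -0.1]
width: 0.0501
finger_force: 0.0
time_s: 24.3
tool_pos: [0.3694, 0.2823, 0.4306]
eef_rot: [0.681, 0.733, -0.002, -0.0]
ft_force: [-0.4, -0.3, -0.1]
width: 0.0504
finger_force: 0.0
rot [-0.0034  0.0026  0.0734] then trans [-0.384   0.1612  0.0256] | j7 -0.56 yaw 4.2 grasp [0.3689 0.2818 0.2756]
rot [-0.004  -0.0052 -3.0682] then trans [ 0.384  -0.1612  0.0256] | j7 -0.56 yaw 4.2 grasp [0.3689 0.2818 0.2756]
218 [0.3693 0.2836 0.0788]
223 [0.3666 0.3245 0.0788]
246 [0.3638 0.3661 0.0787]
```

To row units: -0.0349 m / 0.8 = -0.0436, 0.01465 m / 0.8 = 0.0183, 0.0734 rad / 2 = 0.0367.

```bash
python3 jog.py '{"moves":[[0,0,0,0,0,0.0367],[-0.0436,0.0183,0,0,0,0],[-0.0436,0.0183,0,0,0,0],[-0.0436,0.0183,0,0,0,0],[-0.0436,0.0183,0,0,0,0],[-0.0436,0.0183,0,0,0,0],[-0.0436,0.0183,0,0,0,0],[-0.0436,0.0183,0,0,0,0],[-0.0436,0.0183,0,0,0,0],[-0.0436,0.0183,0,0,0,0],[-0.0436,0.0183,0,0,0,0],[-0.0436,0.0183,0,0,0,0]]}' .066 >/dev/null
python3 jog.py '{"moves":[[0,0,0.0375,0,0,0],[0,0,0,0,0,0],[0,0,0,0,0,0],[0,0,0,0,0,0]]}'
python3 - <<'E'
from h import *
m=arm.camera_model("wrist");p,d=arm.capture("wrist");blk(p,"w4.png");X=cloud(m,d);hm=X[...,2]
hsv=cv2.cvtColor(p,cv2.COLOR_BGR2HSV)
for n,lo,hi in(("yel",(18,130,60),(34,255,255)),("blue",(105,130,40),(125,255,255))):
    for c in blobs(hsv,lo,hi,200): print(n,cv2.boundingRect(c),rect(m,c,.03))
    k=(cv2.inRange(hsv,lo,hi)>0)&(abs(hm-.030)<.003);q=X[k];q=q[(abs(q[:,0]-.55)<.12)&(abs(q[:,1]+.11)<.08)]
    if len(q):
        (a,b),wh,an=cv2.minAreaRect((q[:,:2]*1000).astype(np.float32));print(n,"rim",len(q),a,b,wh,an, q.min(0),q.max(0))
plan(.5306,-.1017,.02,0)
E
```

```text
time_s: 25.68
tool_pos: [0.531, -0.1001, 0.4011]
eef_rot: [0.706, 0.708, -0.002, -0.001]
ft_force: [0.5, -0.4, -0.0]
width: 0.0661
finger_force: 0.0
yel (259, 149, 43, 80) [ 5.289e+02 -1.011e+02  4.680e+01  9.010e+01  2.000e-01]
yel (445, 0, 53, 23) [711.9  74.8  18.6  48.1 -90. ]
yel rim 795 529.1364135742188 -102.35830688476562 (46.022605895996094, 88.12471008300781) 0.42360585927963257 [ 0.50604295 -0.14637623  0.02700189] [ 0.55220891 -0.05821649  0.03279286]
blue (333, 163, 52, 80) [ 616.5 -117.1   51.1   91.    -2. ]
blue rim 713 618.9833984375 -118.92214965820312 (88.39460754394531, 46.164615631103516) 87.96810913085938 [ 0.59451565 -0.16331651  0.02701119] [ 0.64335593 -0.07412495  0.03225941]
rot [-0.0019  0.0012  0.0025] then trans [-0.0017 -0.0007  0.2269] | j7 0.37 yaw 0.1 grasp [ 0.531  -0.1002  0.2469]
rot [-1.9000e-03 -2.9000e-03 -3.1391e+00] then trans [0.0017 0.0007 0.2269] | j7 0.37 yaw 0.1 grasp [ 0.531  -0.1002  0.2469]
```

View pics/w4.png

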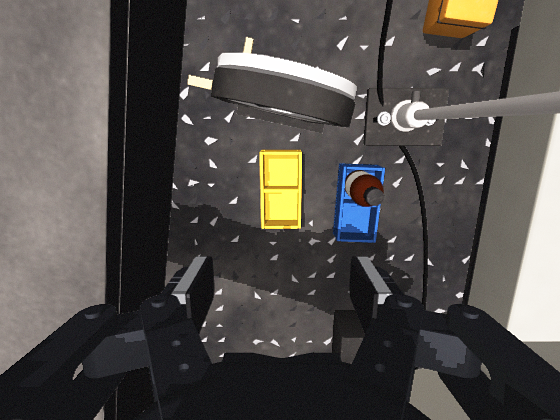

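Wrist view: the yellow tray at (280,190) is empty, and the blue tray holds one bottle. Both are clear of the wheel and post. I'll fit the target tray's rim and descend.

To row units: 0.04 m / 0.8 = 0.05, 0.03 m / 0.8 = 0.0375, -0.006 rad / 2 = -0.003.

```bash
python3 jog.py '{"moves":[[-0.0028,-0.0023,0.05,0,0,-0.003],[0,0,0.05,0,0,0],[0,0,0.05,0,0,0],[0,0,0.05,0,0,0],[0,0,0.0375,0,0,0],[0,0,0.025,0,0,0],[0,0,0.01,0,0,0],[0,0,0,0,0,0],[0,0,0,0,0,0],[0,0,0,0,0,0]]}'
python3 - <<'E'
from h import *
plan(.5291,-.1024,.024,.4)
f=np.load("w1.npz");m={"camera_matrix":f["K"],"world_from_camera":f["T"]};X=cloud(m,f["d"]);hm=X[...,2]
hsv=cv2.cvtColor(f["p"],cv2.COLOR_BGR2HSV)
k=(cv2.inRange(hsv,(18,130,40),(34,255,255))>0)&(abs(hm-.030)<.003);q=X[k];q=q[(abs(q[:,0]-.51)<.07)&(abs(q[:,1]-.2)<.05)]
print("w1 rim",len(q),cv2.minAreaRect((q[:,:2]*1000).astype(np.float32)))
f=np.load("w2.npz");m={"camera_matrix":f["K"],"world_from_camera":f["T"]};X=cloud(m,f["d"]);hm=X[...,2]
hsv=cv2.cvtColor(f["p"],cv2.COLOR_BGR2HSV)
k=(cv2.inRange(hsv,(18,130,40),(34,255,255))>0)&(abs(hm-.030)<.003);q=X[k];q=q[(abs(q[:,0]-.51)<.07)&(abs(q[:,1]-.2)<.05)]
print("w2 rim",len(q),cv2.minAreaRect((q[:,:2]*1000).astype(np.float32)))
s=X.reshape(-1,3)
for y in(.14,.17,.2,.23): 
  a=s[(abs(s[:,1]-y)<.015)&(s[:,2]>.05)]; l=a[a[:,0]<.5];h=a[a[:,0]>.5];print(y,"slab xmax",l[:,0].max() if len(l) else 0,"box xmin",h[:,0].min() if len(h) else 0)
E
```

```text
time_s: 26.57
tool_pos: [0.5301, -0.1039, 0.1857]
eef_rot: [0.705, 0.71, 0.0, 0.002]
ft_force: [-0.0, -0.8, -0.4]
width: 0.0659
finger_force: 0.0
rot [0.0024 0.0023 0.    ] then trans [ 0.0015 -0.001   0.0067] | j7 0.54 yaw 0.4 grasp [ 0.5305 -0.1043  0.0307]
rot [-0.0036  0.0038 -3.1416] then trans [-0.0015  0.001   0.0067] | j7 0.54 yaw 0.4 grasp [ 0.5305 -0.1043  0.0307]
w1 rim 434 ((512.4131469726562, 204.45989990234375), (46.44809341430664, 88.26874542236328), 85.36991119384766)
w2 rim 741 ((512.6939086914062, 203.8223114013672), (47.43196105957031, 88.09742736816406), 84.86487579345703)
0.14 slab xmax 0.46584101641790737 box xmin 0.5787374325610662
0.17 slab xmax 0.46843532869521953 box xmin 0.5756477797442023
0.2 slab xmax 0 box xmin 0.572943594109034
0.23 slab xmax 0 box xmin 0.5707062430442197
```

To row units: 0.0055 m / 0.8 = 0.0069, 0.0015 m / 0.8 = 0.0019, 0.0024 rad / 2 = 0.0012.

```bash
python3 jog.py '{"moves":[[0.0019,-0.0013,0.0069,0.0012,0.0012,0],[0,0,0,0,0,0],[0,0,0,0,0,0]]}'
python3 jog.py '{"moves":[[0,0,0,0,0,0],[0,0,0,0,0,0],[0,0,0,0,0,0],[0,0,0,0,0,0],[0,0,0,0,0,0],[0,0,0,0,0,0]]}' 0.03 50
python3 - <<'E'
from h import *
s=arm.observe();print(s["tool_pos"].round(4));plan(.5125,.204,.25,85.1)
E
python3 jog.py '{"moves":[[0,0,-0.0125,0,0,0],[0,0,-0.025,0,0,0],[0,0,-0.05,0,0,0],[0,0,-0.05,0,0,0],[0,0,-0.05,0,0,0],[0,0,-0.05,0,0,0],[0,0,-0.05,0,0,0],[0,0,-0.025,0,0,0],[0,0,0,0,0,0],[0,0,0,0,0,0],[0,0,0,0,0,0]]}'
python3 - <<'E'
from h import *
plan(.5125,.204,.25,85.1)
E
```

```text
time_s: 26.82
tool_pos: [0.5278, -0.1022, 0.1786]
eef_rot: [0.705, 0.709, -0.001, -0.002]
ft_force: [-0.6, -0.3, -0.6]
width: 0.0662
finger_force: 0.0
time_s: 27.32
tool_pos: [0.5282, -0.1026, 0.1787]
eef_rot: [0.705, 0.709, -0.001, -0.001]
ft_force: [0.1, 1.4, 5.7]
width: 0.0453
finger_force: 53.5
[ 0.5282 -0.1026  0.1787]
rot [-0.0021 -0.0023 -1.4793] then trans [ 0.0419  0.3042 -0.2263] | j7 0.54 yaw 0.3 grasp [ 0.5278 -0.1026  0.0237]
rot [-0.0023  0.0022  1.6623] then trans [-0.0419 -0.3042 -0.2263] | j7 0.54 yaw 0.3 grasp [ 0.5278 -0.1026  0.0237]
time_s: 28.23
tool_pos: [0.528, -0.1021, 0.4262]
eef_rot: [0.705, 0.709, -0.003, -0.004]
ft_force: [-0.1, 0.3, -2.4]
width: 0.0451
finger_force: 52.9
rot [-0.0059 -0.0076 -1.4792] then trans [0.0416 0.3037 0.0212] | j7 0.37 yaw 0.3 grasp [ 0.5267 -0.1019  0.2712]
rot [-0.0078  0.006   1.6624] then trans [-0.0416 -0.3037  0.0212] | j7 0.37 yaw 0.3 grasp [ 0.5267 -0.1019  0.2712]
```

To row units: -0.1233 rad / 2 = -0.0617.

```bash
python3 jog.py '{"moves":[[0,0,0,0,0,-0.0617],[0,0,0,0,0,-0.0617],[0,0,0,0,0,-0.0617],[0,0,0,0,0,-0.0617],[0,0,0,0,0,-0.0617],[0,0,0,0,0,-0.0617],[0,0,0,0,0,-0.0617],[0,0,0,0,0,-0.0617],[0,0,0,0,0,-0.0617],[0,0,0,0,0,-0.0617],[0,0,0,0,0,-0.0617],[0,0,0,0,0,-0.0617]]}' >/dev/null
python3 jog.py '{"moves":[[0.0065,0.0475,0,0,0,0],[0.0065,0.0475,0,0,0,0],[0.0065,0.0475,0,0,0,0],[0.0065,0.0475,0,0,0,0],[0.0065,0.0475,0,0,0,0],[0.0065,0.0475,0,0,0,0],[0.0065,0.0475,0,0,0,0],[0.0065,0.0475,0,0,0,0],[0,0,0,0,0,0],[0,0,0,0,0,0],[0,0,0,0,0,0],[0,0,0,0,0,0]]}'
python3 - <<'E'
from h import *
plan(.5125,.204,.056,85.1)
m=arm.camera_model("wrist");p,d=arm.capture("wrist");blk(p,"w5.png");X=cloud(m,d);hm=X[...,2]
hsv=cv2.cvtColor(p,cv2.COLOR_BGR2HSV)
y=cv2.inRange(hsv,(18,130,40),(34,255,255))>0
for zc in(.03,):
    q=X[y&(abs(hm-zc)<.004)];q=q[(abs(q[:,0]-.51)<.07)&(abs(q[:,1]-.2)<.05)];print("base rim",len(q),cv2.minAreaRect((q[:,:2]*1000).astype(np.float32)))
q=X[y&(hm>.15)];print(len(q),np.percentile(q[:,2],[2,50,98]));t=np.percentile(q[:,2],98);q=q[q[:,2]>t-.006];print("held",len(q),cv2.minAreaRect((q[:,:2]*1000).astype(np.float32)))
E
```

```text
time_s: 30.23
tool_pos: [0.5133, 0.2022, 0.4268]
eef_rot: [0.044, 0.999, -0.001, -0.003]
ft_force: [0.5, -1.0, -2.0]
width: 0.0447
finger_force: 52.7
rot [-0.0027 -0.0069 -0.0023] then trans [0.001  0.0018 0.2158] | j7 1.16 yaw 85.0 grasp [0.5122 0.2018 0.2718]
rot [-0.0108  0.0043  3.1393] then trans [-0.001  -0.0018  0.2158] | j7 1.16 yaw 85.0 grasp [0.5122 0.2018 0.2718]
base rim 306 ((484.6378479003906, 206.38340759277344), (45.94902420043945, 31.74078941345215), 85.0432357788086)
19298 [0.2506023  0.2572551  0.27912881]
held 5186 ((495.5330505371094, 202.60487365722656), (46.78404998779297, 101.19444274902344), 84.82307434082031)
```

View pics/w5.png

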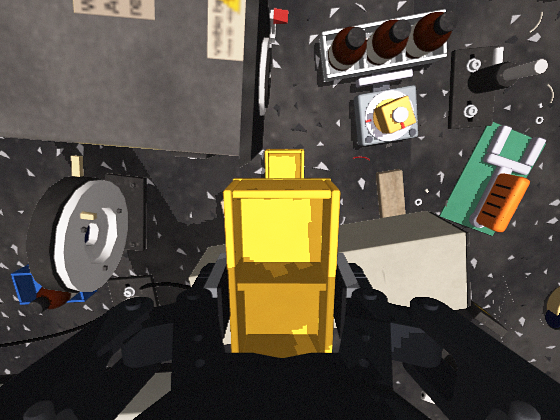

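The held yellow tray is level and lines up over the base tray, whose end shows at (284,163). The fixture holds three bottles. Lowering.

To row units: 0.04 m / 0.8 = 0.05, 0.03 m / 0.8 = 0.0375, -0.0069 rad / 2 = -0.0035.

```bash
python3 jog.py '{"moves":[[0.0013,0.0023,0.0375,-0.0014,-0.0035,-0.0012],[0,0,0.05,0,0,0],[0,0,0.05,0,0,0],[0,0,0.05,0,0,0],[0,0,0.025,0,0,0],[0,0,0.0125,0,0,0],[0,0,0,0,0,0],[0,0,0,0,0,0],[0,0,0,0,0,0],[0,0,0,0,0,0]]}'
python3 - <<'E'
from h import *
plan(.5125,.204,.055,85.1)
E
```

```text
time_s: 31.12
tool_pos: [0.5139, 0.2062, 0.2506]
eef_rot: [0.042, 0.999, 0.002, 0.003]
ft_force: [1.2, 0.5, -1.5]
width: 0.045
finger_force: 52.7
rot [0.005  0.0067 0.0022] then trans [ 0.0012 -0.0023  0.0406] | j7 1.21 yaw 85.2 grasp [0.515  0.2069 0.0956]
rot [-0.0105  0.0078 -3.1394] then trans [-0.0012  0.0023  0.0406] | j7 1.21 yaw 85.2 grasp [0.515  0.2069 0.0956]
```

```bash
python3 jog.py '{"moves":[[0,0,0,0,0,0],[0,0,0,0,0,0],[0,0,0,0,0,0],[0,0,0,0,0,0]]}'
python3 - <<'E'
from h import *
plan(.5125,.204,.055,85.1)
E
```

```text
time_s: 31.45
tool_pos: [0.5127, 0.2063, 0.2487]
eef_rot: [0.041, 0.999, 0.002, 0.002]
ft_force: [-0.3, -0.0, -2.2]
width: 0.0449
finger_force: 52.7
rot [0.0032 0.0029 0.0029] then trans [-0.     -0.0023  0.0387] | j7 1.21 yaw 85.3 grasp [0.5132 0.2067 0.0937]
rot [-0.0046  0.0049 -3.1387] then trans [0.     0.0023 0.0387] | j7 1.21 yaw 85.3 grasp [0.5132 0.2067 0.0937]
```

To row units: 0.02 m / 0.8 = 0.025, -0.0023 m / 0.8 = -0.0029, 0.0032 rad / 2 = 0.0016.

```bash
python3 jog.py '{"moves":[[0,-0.0029,0.025,0.0016,0.0015,0.0015],[0,0,0.0125,0,0,0],[0,0,0,0,0,0],[0,0,0,0,0,0],[0,0,0,0,0,0],[0,0,0,0,0,0]]}'
python3 - <<'E'
from h import *
plan(.5125,.204,.0545,85.1)
E
```

```text
time_s: 31.95
tool_pos: [0.5126, 0.2042, 0.2188]
eef_rot: [0.043, 0.999, 0.0, -0.0]
ft_force: [-0.9, 0.1, -1.6]
width: 0.0448
finger_force: 52.7
rot [ 0.0001 -0.0003 -0.0001] then trans [ 0.     -0.0002  0.0093] | j7 1.22 yaw 85.1 grasp [0.5125 0.2042 0.0638]
rot [-5.0000e-04 -2.0000e-04  3.1415e+00] then trans [-0.      0.0002  0.0093] | j7 1.22 yaw 85.1 grasp [0.5125 0.2042 0.0638]
```

To row units: 0.005 m / 0.8 = 0.0063, 0.0035 m / 0.8 = 0.0044.

```bash
python3 jog.py '{"moves":[[0,0,0.0063,0,0,0],[0,0,0.0044,0,0,0],[0,0,0.0013,0,0,0],[0,0,0.0013,0,0,0],[0,0,0,0,0,0],[0,0,0,0,0,0]]}'
python3 jog.py '{"moves":[[0,0,0,0,0,0],[0,0,0,0,0,0],[0,0,0,0,0,0],[0,0,0,0,0,0],[0,0,0,0,0,0]]}' .066
python3 jog.py '{"moves":[[0,0,-0.0125,0,0,0],[0,0,-0.025,0,0,0],[0,0,-0.05,0,0,0],[0,0,-0.05,0,0,0],[0,0,-0.05,0,0,0],[0,0,-0.05,0,0,0],[0,0,0,0,0,0],[0,0,0,0,0,0],[0,0,0,0,0,0]]}'
python3 - <<'E'
from h import *
m=arm.camera_model("wrist");p,d=arm.capture("wrist");X=cloud(m,d);hm=X[...,2]
hsv=cv2.cvtColor(p,cv2.COLOR_BGR2HSV);y=cv2.inRange(hsv,(18,130,40),(34,255,255))>0
q=X[y&(abs(hm-.06)<.004)];q=q[(abs(q[:,0]-.51)<.07)&(abs(q[:,1]-.2)<.05)];print("stack rim",len(q),cv2.minAreaRect((q[:,:2]*1000).astype(np.float32)),q[:,2].mean())
plan(.3,.3,.3,90)
E
```

```text
time_s: 32.45
tool_pos: [0.5123, 0.2039, 0.2088]
eef_rot: [0.043, 0.999, -0.0, -0.001]
ft_force: [-3.0, -1.3, 6.3]
width: 0.0452
finger_force: 53.5
time_s: 32.87
tool_pos: [0.5126, 0.2039, 0.2077]
eef_rot: [0.043, 0.999, -0.0, -0.0]
ft_force: [-0.3, 0.0, -0.0]
width: 0.0659
finger_force: 0.0
time_s: 33.62
tool_pos: [0.5123, 0.2039, 0.398]
eef_rot: [0.043, 0.999, -0.0, -0.0]
ft_force: [0.1, 0.2, -0.6]
width: 0.0662
finger_force: 0.0
stack rim 1009 ((511.6394348144531, 203.43882751464844), (46.06423568725586, 87.8178482055664), 85.11370086669922) 0.05967454771160133
rot [-0.0013 -0.0027 -0.0857] then trans [ 0.212   0.0961 -0.0582] | j7 1.17 yaw 85.1 grasp [0.5116 0.2037 0.2418]
rot [-4.1000e-03  2.0000e-03  3.0559e+00] then trans [-0.212  -0.0961 -0.0582] | j7 1.17 yaw 85.1 grasp [0.5116 0.2037 0.2418]
```

```bash
python3 - <<'E'
from h import *
plan(.4413,.33,.22,109)
E
```

```text
rot [-0.0008 -0.0029 -0.4173] then trans [0.0258 0.1423 0.0218] | j7 1.17 yaw 85.1 grasp [0.5116 0.2037 0.2418]
rot [-3.9000e-03  1.2000e-03  2.7243e+00] then trans [-0.0258 -0.1423  0.0218] | j7 1.17 yaw 85.1 grasp [0.5116 0.2037 0.2418]
```

To row units: 0.0356 m / 0.8 = 0.0445, 0.02 m / 0.8 = 0.025, -0.1043 rad / 2 = -0.0522.

```bash
python3 jog.py '{"moves":[[0,0,0,0,0,-0.0522],[0,0,0,0,0,-0.0522],[0,0,0,0,0,-0.0522],[0,0,0,0,0,-0.0522],[0.0081,0.0445,0,0,0,0],[0.0081,0.0445,0,0,0,0],[0.0081,0.0445,0,0,0,0],[0.0081,0.0445,0.025,0,0,0],[0,0,0,0,0,0],[0,0,0,0,0,0],[0,0,0,0,0,0]]}' .05
python3 - <<'E'
from h import *
m=arm.camera_model("wrist");p,d=arm.capture("wrist");X=cloud(m,d);hm=X[...,2]
np.savez("w6.npz",p=p,d=d,K=m["camera_matrix"],T=m["world_from_camera"])
hsv=cv2.cvtColor(p,cv2.COLOR_BGR2HSV)
k=(abs(hm-.058)<.004);q=X[k];q=q[(abs(q[:,0]-.441)<.03)&(abs(q[:,1]-.33)<.03)];print("nut top",len(q),cv2.minAreaRect((q[:,:2]*1000).astype(np.float32)))
K=m["camera_matrix"];T=m["world_from_camera"];c=T[:3,:3].T@(np.array([.4413,.33,.058])-T[:3,3]);u,v=(K@c/c[2])[:2].astype(int);print(u,v)
r=((hsv[...,0]<8)|(hsv[...,0]>172))&(hsv[...,1]>140)&(hsv[...,2]>90)
rr=X[r&(abs(X[...,0]-.441)<.035)&(abs(X[...,1]-.33)<.035)]
for z0,z1 in((.02,.045),(.05,.07)):
    s=rr[(rr[:,2]>z0)&(rr[:,2]<z1)];print(z0,len(s),s.mean(0) if len(s) else "")
a=p[max(0,v-70):v+70,max(0,u-90):u+90];blk(cv2.resize(a,None,fx=4,fy=4,interpolation=cv2.INTER_CUBIC),"w6.png");plan(.4413,.33,.22,109)
E
```

```text
time_s: 34.58
tool_pos: [0.4414, 0.3297, 0.3759]
eef_rot: [-0.165, 0.986, -0.002, -0.002]
ft_force: [0.7, 0.3, 0.2]
width: 0.0499
finger_force: 0.0
nut top 741 ((441.3995056152344, 330.0503845214844), (30.427854537963867, 29.852615356445312), 17.678489685058594)
283 202
0.02 9 [0.44398254 0.30529512 0.02984918]
0.05 14 [0.4523663  0.33360752 0.05892555]
rot [-0.0024 -0.0026 -0.002 ] then trans [0.0005 0.0014 0.0016] | j7 1.28 yaw 108.9 grasp [0.442  0.3284 0.2216]
rot [-0.0041  0.0038  3.1396] then trans [-0.0005 -0.0014  0.0016] | j7 1.28 yaw 108.9 grasp [0.442  0.3284 0.2216]
```

View pics/w6.png

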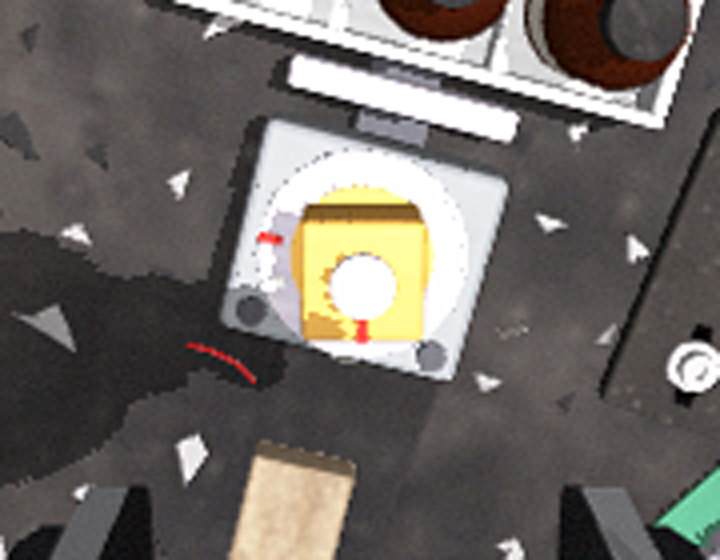

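The nut is square on to the grip, with its red pointer at 18° world. The red mark at (270,238) agrees with joint angle ≈0.14, so it needs about 1.256 rad clockwise.

To row units: 0.04 m / 0.8 = 0.05, 0.0014 m / 0.8 = 0.0018, 0.021 rad / 2 = 0.0105.

```bash
python3 jog.py '{"moves":[[0.0005,0.0018,0,-0.0012,-0.0013,0.0105],[0,0,0.0375,0,0,0],[0,0,0.05,0,0,0],[0,0,0.05,0,0,0],[0,0,0.025,0,0,0],[0,0,0,0,0,0],[0,0,0,0,0,0],[0,0,0,0,0,0]]}'
python3 - <<'E'
from h import *
plan(.4414,.3301,.048,107.7)
E
```

```text
time_s: 35.3
tool_pos: [0.4424, 0.3317, 0.2498]
eef_rot: [-0.154, 0.988, 0.002, 0.003]
ft_force: [0.3, 0.0, 1.3]
width: 0.0499
finger_force: 0.0
rot [ 0.0034  0.0059 -0.0003] then trans [ 0.0015 -0.0012  0.0468] | j7 1.28 yaw 107.7 grasp [0.4432 0.3325 0.0948]
rot [ 0.0093 -0.0053  3.1412] then trans [-0.0015  0.0012  0.0468] | j7 1.28 yaw 107.7 grasp [0.4432 0.3325 0.0948]
```

To row units: 0.02 m / 0.8 = 0.025, 0.016 m / 0.8 = 0.02, 0.0026 rad / 2 = 0.0013.

```bash
python3 jog.py '{"moves":[[0,-0.0013,0.025,0.0012,0.0013,0],[0,0,0.02,0,0,0],[0,0,0.0125,0,0,0],[0,0,0,0,0,0],[0,0,0,0,0,0],[0,0,0,0,0,0]]}'
python3 - <<'E'
from h import *
plan(.4414,.3301,.048,107.7)
E
```

```text
time_s: 35.8
tool_pos: [0.4421, 0.3314, 0.2034]
eef_rot: [-0.155, 0.988, 0.001, 0.001]
ft_force: [0.5, -0.3, 0.4]
width: 0.05
finger_force: 0.0
rot [0.001  0.0025 0.0015] then trans [ 0.0011 -0.001   0.0004] | j7 1.29 yaw 107.8 grasp [0.4424 0.3316 0.0484]
rot [-3.9000e-03  1.5000e-03 -3.1401e+00] then trans [-0.0011  0.001   0.0004] | j7 1.29 yaw 107.8 grasp [0.4424 0.3316 0.0484]
```

To row units: -0.001 m / 0.8 = -0.0013.

```bash
python3 jog.py '{"moves":[[0.0013,-0.0013,0,0,0,0],[0,0,0,0,0,0],[0,0,0,0,0,0]]}'; python3 jog.py '{"moves":[[0,0,0,0,0,0],[0,0,0,0,0,0],[0,0,0,0,0,0],[0,0,0,0,0,0],[0,0,0,0,0,0],[0,0,0,0,0,0]]}' .015 50
python3 jog.py '{"moves":[[0,0,0,0,0,0.0524],[0,0,0,0,0,0.0524],[0,0,0,0,0,0.0524],[0,0,0,0,0,0],[0,0,0,0,0,0]]}'
python3 - <<'E'
from h import *
plan(.4414,.3301,.048,35.7);print(arm.observe()["moment"])
E
```

```text
time_s: 36.05
tool_pos: [0.4409, 0.3296, 0.2025]
eef_rot: [-0.155, 0.988, 0.0, 0.0]
ft_force: [-0.9, 0.7, -0.1]
width: 0.0498
finger_force: 0.0
time_s: 36.55
tool_pos: [0.4405, 0.3302, 0.2024]
eef_rot: [-0.155, 0.988, 0.0, -0.0]
ft_force: [-1.7, 1.2, 5.2]
width: 0.0291
finger_force: 50.4
time_s: 36.97
tool_pos: [0.4405, 0.3303, 0.2024]
eef_rot: [0.002, 1.0, 0.001, -0.0]
ft_force: [-1.5, 1.2, 5.1]
width: 0.0291
finger_force: 50.0
rot [ 1.000e-03 -8.000e-04  9.433e-01] then trans [-0.0007  0.0006 -0.0006] | j7 1.02 yaw 89.7 grasp [0.4405 0.3305 0.0474]
rot [ 1.0000e-03  1.2000e-03 -2.1982e+00] then trans [ 0.0007 -0.0006 -0.0006] | j7 1.02 yaw 89.7 grasp [0.4405 0.3305 0.0474]
[ 0.293809    0.38189567 -0.23731168]
```

To row units: 0.1048 rad / 2 = 0.0524.

```bash
python3 jog.py '{"moves":[[0,0,0,0,0,0.0524],[0,0,0,0,0,0.0524],[0,0,0,0,0,0.0524],[0,0,0,0,0,0.0524],[0,0,0,0,0,0.0524],[0,0,0,0,0,0.0524],[0,0,0,0,0,0.0524],[0,0,0,0,0,0.0524],[0,0,0,0,0,0.0524],[0,0,0,0,0,0],[0,0,0,0,0,0],[0,0,0,0,0,0]]}'
python3 - <<'E'
from h import *
plan(.4414,.3301,.048,35.7);print(arm.observe()["moment"])
E
python3 jog.py '{"moves":[[0,0,0,0,0,0],[0,0,0,0,0,0],[0,0,0,0,0,0],[0,0,0,0,0,0]]}' .05
python3 jog.py '{"moves":[[0,0,-0.025,0,0,0],[0,0,-0.0375,0,0,0],[0,0,-0.05,0,0,0],[0,0,-0.05,0,0,0],[0,0,-0.0375,0,0,0],[0,0,0,0,0,0],[0,0,0,0,0,0],[0,0,0,0,0,0]]}'
python3 - <<'E'
from h import *
m=arm.camera_model("wrist");p,d=arm.capture("wrist");X=cloud(m,d);hm=X[...,2]
hsv=cv2.cvtColor(p,cv2.COLOR_BGR2HSV)
k=(abs(hm-.058)<.004);q=X[k];q=q[(abs(q[:,0]-.441)<.03)&(abs(q[:,1]-.33)<.03)];print("nut top",len(q),cv2.minAreaRect((q[:,:2]*1000).astype(np.float32)))
r=((hsv[...,0]<8)|(hsv[...,0]>172))&(hsv[...,1]>140)&(hsv[...,2]>90)
rr=X[r&(abs(X[...,0]-.441)<.035)&(abs(X[...,1]-.33)<.035)]
s=rr[(rr[:,2]>.05)&(rr[:,2]<.07)];c=s.mean(0);print(len(s),c,np.degrees(np.arctan2(c[1]-.3301,c[0]-.4414)))
plan(.4414,.3301,.048,35.7)
E
```

```text
time_s: 37.97
tool_pos: [0.4407, 0.3307, 0.2024]
eef_rot: [0.456, 0.89, 0.001, -0.0]
ft_force: [-1.5, 2.9, 4.9]
width: 0.0293
finger_force: 50.0
rot [ 0.0013 -0.0016  0.0015] then trans [-0.0009  0.0003 -0.0006] | j7 0.21 yaw 35.8 grasp [0.4407 0.331  0.0474]
rot [ 2.4000e-03  2.1000e-03 -3.1401e+00] then trans [ 0.0009 -0.0003 -0.0006] | j7 0.21 yaw 35.8 grasp [0.4407 0.331  0.0474]
[ 0.6035207   0.3014042  -0.30650737]
time_s: 38.3
tool_pos: [0.4407, 0.3288, 0.2012]
eef_rot: [0.456, 0.89, -0.001, -0.0]
ft_force: [0.7, -0.8, -0.2]
width: 0.0503
finger_force: 0.0
time_s: 38.97
tool_pos: [0.4404, 0.3292, 0.3608]
eef_rot: [0.456, 0.89, -0.001, -0.001]
ft_force: [-0.0, -0.3, 0.0]
width: 0.0501
finger_force: 0.0
nut top 834 ((441.3258056640625, 329.9383544921875), (29.90067481994629, 30.14157485961914), 36.62105178833008)
12 [0.44809429 0.32015426 0.05912319] -56.056274823163335
rot [-0.0042  0.0002  0.0008] then trans [-0.      0.0016  0.157 ] | j7 0.12 yaw 35.7 grasp [0.4396 0.3288 0.205 ]
rot [-3.0000e-04 -6.6000e-03 -3.1408e+00] then trans [ 0.     -0.0016  0.157 ] | j7 0.12 yaw 35.7 grasp [0.4396 0.3288 0.205 ]
```

```bash
python3 - <<'E'
from h import *
plan(.49,.46,.27,66)
f=np.load("w1.npz");m={"camera_matrix":f["K"],"world_from_camera":f["T"]};X=cloud(m,f["d"]).reshape(-1,3)
for y in np.arange(.26,.44,.02):
    a=X[(abs(X[:,1]-y)<.01)&(X[:,0]>.48)&(X[:,0]<.62)]
    print(y.round(2),[(x.round(2),int(1000*np.percentile(a[abs(a[:,0]-x)<.01][:,2],95))) for x in np.arange(.49,.62,.02) if (abs(a[:,0]-x)<.01).any()])
E
```

```text
rot [-0.0042 -0.0009 -0.528 ] then trans [ 0.0076  0.1398 -0.065 ] | j7 0.12 yaw 35.7 grasp [0.4396 0.3288 0.205 ]
rot [-1.2000e-03  5.6000e-03  2.6136e+00] then trans [-0.0076 -0.1398 -0.065 ] | j7 0.12 yaw 35.7 grasp [0.4396 0.3288 0.205 ]
0.26 [(np.float64(0.49), 1), (np.float64(0.51), 1), (np.float64(0.53), 1), (np.float64(0.55), 1), (np.float64(0.57), 105), (np.float64(0.59), 106), (np.float64(0.61), 106)]
0.28 [(np.float64(0.49), 1), (np.float64(0.51), 2), (np.float64(0.53), 1), (np.float64(0.55), 1), (np.float64(0.57), 105), (np.float64(0.59), 106), (np.float64(0.61), 106)]
0.3 [(np.float64(0.49), 2), (np.float64(0.51), 1), (np.float64(0.53), 1), (np.float64(0.55), 1), (np.float64(0.57), 105), (np.float64(0.59), 106), (np.float64(0.61), 106)]
0.32 [(np.float64(0.49), 1), (np.float64(0.51), 16), (np.float64(0.53), 17), (np.float64(0.55), 17), (np.float64(0.57), 105), (np.float64(0.59), 106), (np.float64(0.61), 106)]
0.34 [(np.float64(0.49), 1), (np.float64(0.51), 17), (np.float64(0.53), 17), (np.float64(0.55), 17), (np.float64(0.57), 105), (np.float64(0.59), 106), (np.float64(0.61), 106)]
0.36 [(np.float64(0.49), 1), (np.float64(0.51), 2), (np.float64(0.53), 15), (np.float64(0.55), 78), (np.float64(0.57), 105), (np.float64(0.59), 106), (np.float64(0.61), 105)]
0.38 [(np.float64(0.49), 1), (np.float64(0.51), 1), (np.float64(0.53), 1), (np.float64(0.55), 98), (np.float64(0.57), 105), (np.float64(0.59), 106), (np.float64(0.61), 105)]
0.4 [(np.float64(0.49), 1), (np.float64(0.51), 1), (np.float64(0.53), 1), (np.float64(0.55), 1), (np.float64(0.57), 2), (np.float64(0.59), 49), (np.float64(0.61), 74)]
0.42 [(np.float64(0.49), 1), (np.float64(0.51), 1), (np.float64(0.53), 2), (np.float64(0.55), 3), (np.float64(0.57), 3), (np.float64(0.59), 2), (np.float64(0.61), 1)]
```

To row units: 0.035 m / 0.8 = 0.0438, -0.02 m / 0.8 = -0.025, -0.1056 rad / 2 = -0.0528.

```bash
python3 jog.py '{"moves":[[0,0,0,0,0,-0.0528],[0,0,0,0,0,-0.0528],[0,0,0,0,0,-0.0528],[0,0,0,0,0,-0.0528],[0,0,0,0,0,-0.0528],[0.0024,0.0438,-0.025,0,0,0],[0.0024,0.0438,-0.025,0,0,0],[0.0024,0.0438,-0.025,0,0,0],[0.0024,0.0438,0,0,0,0],[0,0,0,0,0,0],[0,0,0,0,0,0],[0,0,0,0,0,0]]}'
cat >> h.py <<'E'
def wrench(show=None):
    m=arm.camera_model("wrist");p,d=arm.capture("wrist");X=cloud(m,d);hm=X[...,2]
    if show: blk(p,show)
    hsv=cv2.cvtColor(p,cv2.COLOR_BGR2HSV)
    ok=(abs(X[...,0]-.5)<.15)&(abs(X[...,1]-.44)<.16)
    mk=(cv2.inRange(hsv,(3,150,110),(20,255,255))>0)&ok
    for z0 in (np.percentile(hm[mk],90),):
        q=X[mk&(abs(hm-z0)<.004)];r=cv2.minAreaRect((q[:,:2]*1000).astype(np.float32));print("handle top z",z0.round(4),len(q),np.round(r[0],1),np.round(r[1],1),round(r[2],2))
    g=(cv2.inRange(hsv,(65,80,40),(92,255,255))>0)&ok
    q=X[g];print("mat",len(q),cv2.minAreaRect((q[:,:2]*1000).astype(np.float32)))
    s=X[(hsv[...,1]<60)&(hsv[...,2]>100)&ok&(hm>.006)&(hm<.022)];print("steel",len(s),s.mean(0).round(4) if len(s) else "")
    return p,X,hsv,m
E
python3 - <<'E'
from h import *
wrench("w7.png"); plan(.53,.46,.1,66)
E
```

```text
time_s: 40.02
tool_pos: [0.4909, 0.4601, 0.4188]
eef_rot: [0.208, 0.978, -0.003, -0.001]
ft_force: [0.7, -0.6, 0.5]
width: 0.0503
finger_force: 0.0
handle top z 0.0537 152 [497.9 414.4] [212.4  61.3] 62.73
mat 4693 ((515.68115234375, 476.28240966796875), (80.36360931396484, 167.212890625), 64.85948181152344)
steel 2213 [0.4615 0.4468 0.0139]
rot [-0.0046 -0.0009 -0.0017] then trans [-0.0354  0.0164  0.1649] | j7 0.51 yaw 65.9 grasp [0.4906 0.4588 0.2649]
rot [-1.5000e-03  7.3000e-03  3.1399e+00] then trans [ 0.0354 -0.0164  0.1649] | j7 0.51 yaw 65.9 grasp [0.4906 0.4588 0.2649]
```

View pics/w7.png

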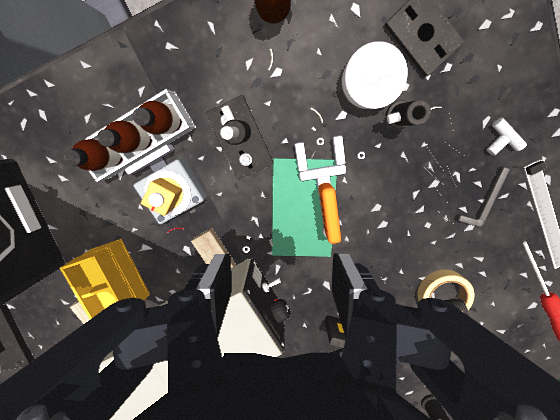

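The wrench has been knocked toward +y: its handle runs (323,185)→(334,242) with the head at (322,160), and it is partly off the mat (273–338).

```bash
cat > w.py <<'E'
from h import *
p,X,hsv,m=wrench()
hm=X[...,2]
n,lab,st,_=cv2.connectedComponentsWithStats(cv2.inRange(hsv,(3,150,110),(22,255,255)))
best=max((i for i in range(1,n) if .38<np.median(X[lab==i][:,1])<.56 and .42<np.median(X[lab==i][:,0])<.62),key=lambda i:st[i,4])
q=X[lab==best];print("z pct",np.percentile(q[:,2],[5,50,95]).round(4));t=q[q[:,2]>.042]
r=cv2.minAreaRect((t[:,:2]*1000).astype(np.float32));print("handle",len(t),np.round(r[0],1),np.round(r[1],1),round(r[2],2))
vx,vy,x0,y0=cv2.fitLine(t[:,:2].astype(np.float32),cv2.DIST_L2,0,.01,.01).ravel();print("dir",np.degrees(np.arctan2(vy,vx)),x0,y0)
# slope of top
A=np.c_[t[:,:2]-t[:,:2].mean(0),np.ones(len(t))];print("top plane",np.linalg.lstsq(A,t[:,2],rcond=None)[0].round(4))
g=X[cv2.inRange(hsv,(65,80,40),(92,255,255))>0];g=g[(abs(g[:,2]-.002)<.006)&(abs(g[:,0]-.51)<.1)&(abs(g[:,1]-.45)<.1)];print("mat",cv2.minAreaRect((g[:,:2]*1000).astype(np.float32)))
s=(hsv[...,1]<60)&(hsv[...,2]>120)&(hm>.007)&(hm<.022)&(np.hypot(X[...,0]-x0,X[...,1]-y0)<.11)&(X[...,1]>.43)
s=cv2.morphologyEx(s.astype(np.uint8),cv2.MORPH_OPEN,np.ones((2,2)));k=X[s>0];d=np.array([vx,vy])*np.sign(vx);n=np.array([-d[1],d[0]])
e=(k[:,:2]-[x0,y0])@d;l=(k[:,:2]-[x0,y0])@n;print("steel along",e.min(),e.max(),"head lateral",l[e<-.05].min(),l[e<-.05].max(),"z",np.median(k[:,2]),len(k))
E
python3 w.py
```

```text
handle top z 0.0543 104 [483.8 418.4] [224.7  57.6] 54.98
mat 4659 ((515.8271484375, 476.24273681640625), (80.56472778320312, 166.59693908691406), 64.8670883178711)
steel 2218 [0.4618 0.4461 0.0139]
z pct [0.0251 0.0489 0.0509]
handle 552 [501.1 498.6] [ 27.5 144. ] 88.46
dir -10.618193 0.54015124 0.49686015
top plane [-0.9119 -2.0055  0.0513]
mat ((532.4032592773438, 468.46630859375), (80.56472778320312, 129.97781372070312), 64.8670883178711)
steel along -0.10762965905874718 0.032817359941410176 head lateral -0.030449033225191945 0.037801325902932364 z 0.014004590825446639 1072
```

```bash
sed -i 's/t=q\[q\[:,2\]>.042\]/t=q[(q[:,2]>.043)\&(q[:,2]<.056)];c=np.median(t,0);t=t[np.hypot(t[:,0]-c[0],t[:,1]-c[1])<.05]/' w.py; python3 w.py
```

```text
handle top z 0.0535 171 [483.4 417.6] [228.5  60.5] 54.47
mat 4642 ((515.919189453125, 476.46551513671875), (80.2724380493164, 166.6578826904297), 65.2779312133789)
steel 2211 [0.4624 0.4469 0.0139]
z pct [0.0253 0.0488 0.0508]
handle 539 [540.1 497.9] [16.  66.3] 75.52
dir -13.896027 0.5409611 0.4970599
top plane [0.0376 0.0607 0.0488]
mat ((532.3599243164062, 468.89593505859375), (80.2724380493164, 130.45858764648438), 65.2779312133789)
steel along -0.10633621509465399 -0.029408607165756245 head lateral -0.037166263774620206 0.03283033548384931 z 0.013978209436681932 1072
```

```bash
python3 - <<'E'
from h import *
plan(.5343,.4994,.10,75.7)
E
```

```text
rot [-0.0018 -0.0007 -0.1713] then trans [-0.032   0.0498  0.1665] | j7 0.51 yaw 65.9 grasp [0.4908 0.4588 0.2665]
rot [-1.0000e-03  2.7000e-03  2.9702e+00] then trans [ 0.032  -0.0498  0.1665] | j7 0.51 yaw 65.9 grasp [0.4908 0.4588 0.2665]
```

Units first: shifts go in shares of 0.8 m and turns go in shares of 2 rad. So 0.04 m / 0.8 = 0.05, 0.03 m / 0.8 = 0.0375, -0.0857 rad / 2 = -0.0429.

```bash
python3 jog.py '{"moves":[[0,0,0,0,0,-0.0428],[0,0,0,0,0,-0.0429],[-0.02,0.0313,0.0125,0,0,0],[-0.02,0.031,0.025,0,0,0],[0,0,0.05,0,0,0],[0,0,0.05,0,0,0],[0,0,0.0375,0,0,0],[0,0,0.0188,0,0,0],[0,0,0,0,0,0],[0,0,0,0,0,0],[0,0,0,0,0,0],[0,0,0,0,0,0]]}'
python3 - <<'E'
from h import *
plan(.5343,.4994,.038,75.7)
E
python3 w.py | tail -6
```

```text
time_s: 41.17
tool_pos: [0.5347, 0.5012, 0.2701]
eef_rot: [0.124, 0.992, 0.002, 0.002]
ft_force: [0.3, -1.1, -0.6]
width: 0.0502
finger_force: 0.0
rot [0.0041 0.0028 0.0019] then trans [-0.     -0.0019  0.0771] | j7 0.69 yaw 75.8 grasp [0.5353 0.5017 0.1151]
rot [-0.0043  0.0064 -3.1397] then trans [0.     0.0019 0.0771] | j7 0.69 yaw 75.8 grasp [0.5353 0.5017 0.1151]
z pct [0.0378 0.0496 0.0511]
handle 2181 [540.4 498. ] [15.7 67.4] 75.88
dir -14.507234 0.5379033 0.49855745
top plane [0.0146 0.0052 0.0494]
mat ((532.42822265625, 468.47607421875), (80.95260620117188, 130.4013671875), 64.6604232788086)
steel along -0.0817316054880125 -0.02675552958000358 head lateral -0.08613109367073453 0.03059758986160128 z 0.014075355791381 2891
```

To row units: 0.03 m / 0.8 = 0.0375, 0.025 m / 0.8 = 0.0313.

```bash
python3 jog.py '{"moves":[[-0.0006,-0.0023,0.0375,0,0,0],[0,0,0.0313,0,0,0],[0,0,0.0188,0,0,0],[0,0,0.0075,0,0,0],[0,0,0,0,0,0],[0,0,0,0,0,0],[0,0,0,0,0,0]]}'
python3 jog.py '{"moves":[[0,0,0,0,0,0],[0,0,0,0,0,0],[0,0,0,0,0,0],[0,0,0,0,0,0],[0,0,0,0,0,0],[0,0,0,0,0,0],[0,0,0,0,0,0],[0,0,0,0,0,0]]}' .005 70
python3 - <<'E'
from h import *
plan(.5346,.4995,.038,75.7)
E
```

```text
time_s: 41.8
tool_pos: [0.5348, 0.4998, 0.1932]
eef_rot: [0.123, 0.992, 0.001, 0.001]
ft_force: [-0.1, -0.3, -0.4]
width: 0.0498
finger_force: 0.0
time_s: 42.47
tool_pos: [0.5343, 0.4995, 0.192]
eef_rot: [0.123, 0.992, 0.001, 0.0]
ft_force: [-0.4, 1.1, 6.2]
width: 0.0148
finger_force: 69.0
rot [0.0014 0.0008 0.0023] then trans [-0.0003  0.0001 -0.001 ] | j7 0.71 yaw 75.8 grasp [0.5344 0.4997 0.037 ]
rot [-1.2000e-03  2.2000e-03 -3.1393e+00] then trans [ 0.0003 -0.0001 -0.001 ] | j7 0.71 yaw 75.8 grasp [0.5344 0.4997 0.037 ]
```

To row units: -0.04 m / 0.8 = -0.05, -0.03 m / 0.8 = -0.0375, -0.111 rad / 2 = -0.0555.

```bash
python3 jog.py '{"moves":[[0,0,-0.0125,0,0,0],[0,0,-0.0375,0,0,0],[0,0,-0.05,0,0,0],[0,0,-0.05,0,0,0],[0,0,-0.025,0,0,0],[0,0,0,0,0,-0.0555],[0,0,0,0,0,-0.0555],[0,0,0,0,0,-0.0555],[0,0,0,0,0,-0.0555],[0,0,0,0,0,-0.0555],[0,0,0,0,0,-0.0555],[0,0,0,0,0,-0.0555]]}' >/dev/null
python3 jog.py '{"moves":[[0,0,0,0,0,-0.0555],[0,0,0,0,0,0],[0,0,0,0,0,0]]}'
python3 - <<'E'
from h import *
plan(.4928,.3682,.13,126.6)
E
```

```text
time_s: 43.72
tool_pos: [0.5339, 0.4988, 0.3297]
eef_rot: [-0.313, 0.95, -0.0, -0.001]
ft_force: [-0.7, -0.0, -1.9]
width: 0.0149
finger_force: 68.5
rot [-0.0001 -0.0028 -0.0014] then trans [ 0.1108 -0.0804  0.0447] | j7 1.5 yaw 126.5 grasp [0.5335 0.4985 0.1747]
rot [-4.4000e-03  2.0000e-04  3.1402e+00] then trans [-0.1108  0.0804  0.0447] | j7 1.5 yaw 126.5 grasp [0.5335 0.4985 0.1747]
```

To row units: 0.0277 m / 0.8 = 0.0346, -0.0201 m / 0.8 = -0.0251.

```bash
python3 jog.py '{"moves":[[0.0346,-0.0251,0,0,0,0],[0.0346,-0.0251,0,0,0,0],[0.0346,-0.0251,0,0,0,0],[0.0346,-0.0251,0,0,0,0],[0,0,0.025,0,0,0],[0,0,0.025,0,0,0],[0,0,0,0,0,0],[0,0,0,0,0,0],[0,0,0,0,0,0],[0,0,0,0,0,0]]}'
python3 - <<'E'
from h import *
m=arm.camera_model("wrist");p,d=arm.capture("wrist");X=cloud(m,d);hm=X[...,2]
plan(.4928,.3682,.1,126.6)
blk(p,"w8.png")
K=m["camera_matrix"];T=m["world_from_camera"]
hsv=cv2.cvtColor(p,cv2.COLOR_BGR2HSV)
z0=.13+.012-.036
s=(hm>.085)&(hm<.118)&(np.hypot(X[...,0]-.4414,X[...,1]-.33)<.05);q=X[s];print(len(q),np.median(q[:,2]) if len(q) else 0)
d=np.array([np.cos(np.radians(36.6)),np.sin(np.radians(36.6))]);n=np.array([-d[1],d[0]])
r=q[:,:2]-[.4414,.33];e=r@d;l=r@n;print("along",np.percentile(e,[1,99]),"lat",np.percentile(l[e<.01],[1,99]))
for a in(-.01,-.005,0,.005): 
  L=np.sort(l[abs(e-a)<.003]);
  if len(L)>3:
    i=np.argmax(np.diff(L));print(a,"gap",L[i],L[i+1],"mid",(L[i]+L[i+1])/2)
f=e[abs(l)<.01];print("floor at",np.percentile(f,2))
E
```

```text
time_s: 44.55
tool_pos: [0.4936, 0.3694, 0.2921]
eef_rot: [-0.315, 0.949, 0.0, 0.001]
ft_force: [-0.2, -0.2, -0.7]
width: 0.015
finger_force: 68.5
rot [0.0001 0.0021 0.0018] then trans [ 0.0013 -0.0004  0.0371] | j7 1.62 yaw 126.7 grasp [0.4939 0.3695 0.1371]
rot [-3.2000e-03  1.0000e-04 -3.1397e+00] then trans [-0.0013  0.0004  0.0371] | j7 1.62 yaw 126.7 grasp [0.4939 0.3695 0.1371]
7093 0.11416499616168149
along [-0.01301335  0.03861036] lat [-0.02823964  0.02792311]
-0.01 gap -0.01747901650674513 0.01729437655618664 mid -9.231997527924495e-05
-0.005 gap -0.01746736721425664 0.017299664278076044 mid -8.385146809029853e-05
0 gap -0.01746736721425664 0.017237550166734877 mid -0.00011490852376088226
0.005 gap -0.017406493732190033 0.01716032412326043 mid -0.00012308480446480106
floor at 0.020103811096904064
```

View pics/w8.png

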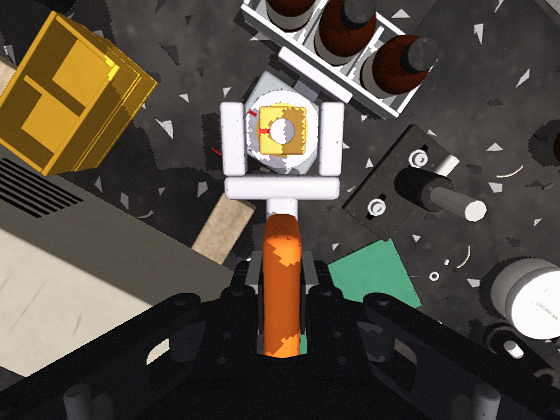

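The jaw is centred laterally over the nut (gap mid ≈0) and sits 2 mm long. I'll correct that and lower.

To row units: 0.015 m / 0.8 = 0.0188, 0.0018 m / 0.8 = 0.0023.

```bash
python3 jog.py '{"moves":[[0.0023,0,0.0125,0,0,0],[0,0,0.0188,0,0,0],[0,0,0.0188,0,0,0],[0,0,0.0125,0,0,0],[0,0,0.01,0,0,0],[0,0,0.01,0,0,0],[0,0,0,0,0,0],[0,0,0,0,0,0],[0,0,0,0,0,0]]}'
python3 - <<'E'
from h import *
plan(.4925,.3678,.071,126.6)
E
```

```text
time_s: 45.35
tool_pos: [0.4921, 0.3676, 0.2254]
eef_rot: [-0.315, 0.949, 0.0, 0.0]
ft_force: [0.6, 0.3, -1.2]
width: 0.0151
finger_force: 68.5
rot [0.     0.0009 0.0017] then trans [-0.0004 -0.0001 -0.0006] | j7 1.63 yaw 126.7 grasp [0.4922 0.3677 0.0704]
rot [-1.5000e-03  1.0000e-04 -3.1399e+00] then trans [ 0.0004  0.0001 -0.0006] | j7 1.63 yaw 126.7 grasp [0.4922 0.3677 0.0704]
```

To row units: -0.0064 m / 0.8 = -0.008, 0.0003 m / 0.8 = 0.0004, 0.1 rad / 2 = 0.05.

```bash
python3 jog.py '{"moves":[[0.0004,-0.008,0,0,0,0.05],[0.0004,-0.008,0,0,0,0.05],[0.0004,-0.008,0,0,0,0.05],[0.0004,-0.008,0,0,0,0.05],[0.0004,-0.008,0,0,0,0.05],[0,0,0,0,0,0],[0,0,0,0,0,0],[0,0,0,0,0,0]]}'
cat > n.py <<'E'
from h import *
m=arm.camera_model("wrist");p,d=arm.capture("wrist");X=cloud(m,d);hm=X[...,2]
hsv=cv2.cvtColor(p,cv2.COLOR_BGR2HSV)
r=((hsv[...,0]<8)|(hsv[...,0]>172))&(hsv[...,1]>140)&(hsv[...,2]>70)
s=X[r&(np.hypot(X[...,0]-.4414,X[...,1]-.33)<.017)&(hm>.05)&(hm<.07)]
c=s.mean(0) if len(s) else np.array([.4414,.33,0]);print("pointer",len(s),c.round(4),"q",.453-np.arctan2(c[1]-.33,c[0]-.4414))
k=(abs(hm-.058)<.003)&(hsv[...,0]>15)&(hsv[...,0]<35);q=X[k];q=q[(abs(q[:,0]-.441)<.024)&(abs(q[:,1]-.33)<.024)]
if len(q)>10:
    a=cv2.minAreaRect((q[:,:2]*1000).astype(np.float32));print("nut",len(q),np.round(a[0],1),np.round(a[1],1),"q",.453-np.radians(a[2]-90),.453-np.radians(a[2]-180))
o=arm.observe();print(o["ft_force"].round(1),o["moment"].round(2));plan(.4414,.33,.07)
if p is not None: cv2.imwrite("pics/nut_last.png",p)
E
python3 n.py
```

```text
time_s: 46.02
tool_pos: [0.504, 0.3391, 0.2258]
eef_rot: [-0.072, 0.997, 0.001, 0.001]
ft_force: [-0.3, 0.9, -0.6]
width: 0.0148
finger_force: 68.8
pointer 103 [0.445  0.3191 0.059 ] q 1.704277157569108
nut 3534 [441.1 330. ] [29.9 29.9] q 1.683281919945789 3.254078246740685
[1.4 2.6 0.8] [ 0.43  0.06 -0.13]
rot [ 0.0015  0.0014 -0.    ] then trans [ 0.0633 -0.0001  0.0007] | j7 1.24 yaw 98.2 grasp [0.5043 0.3393 0.0707]
rot [ 2.1000e-03 -2.3000e-03  3.1416e+00] then trans [-0.0633  0.0001  0.0007] | j7 1.24 yaw 98.2 grasp [0.5043 0.3393 0.0707]
```

To row units: -0.007 m / 0.8 = -0.0088, 0.0003 m / 0.8 = 0.0004, 0.11 rad / 2 = 0.055.

```bash
python3 jog.py '{"moves":[[0.0004,-0.0088,0,0,0,0.055],[0.0004,-0.0088,0,0,0,0.055],[0,0,0,0,0,0],[0,0,0,0,0,0],[0,0,0,0,0,0]]}'; python3 n.py
```

```text
time_s: 46.48
tool_pos: [0.5047, 0.3251, 0.2253]
eef_rot: [0.038, 0.999, 0.001, 0.0]
ft_force: [0.4, 3.6, 0.7]
width: 0.0151
finger_force: 69.1
pointer 100 [0.4426 0.3185 0.0591] q 1.92046207079401
nut 3552 [441.2 330. ] [29.9 30.1] q 1.8975606851690265 3.468357011963923
[1.1 2.9 0. ] [ 0.7  -0.02 -0.17]
rot [ 0.0011  0.0007 -0.    ] then trans [0.0635 0.0001 0.0002] | j7 1.07 yaw 85.6 grasp [0.5048 0.3252 0.0702]
rot [ 1.1000e-03 -1.8000e-03  3.1416e+00] then trans [-0.0635 -0.0001  0.0002] | j7 1.07 yaw 85.6 grasp [0.5048 0.3252 0.0702]
```

Nut is at ≈1.90. Back off within the play, lift, and return the wrench to the mat.

To row units: -0.035 m / 0.8 = -0.0438, -0.03 m / 0.8 = -0.0375, -0.075 rad / 2 = -0.0375.

```bash
python3 jog.py '{"moves":[[0,0.012,0,0,0,-0.0375],[0,0.012,0,0,0,-0.0375],[0,0,0,0,0,0],[0,0,-0.0125,0,0,0],[0,0,-0.025,0,0,0],[0,0,-0.0375,0,0,0],[0,0,-0.0438,0,0,0],[0,0,0,0,0,0],[0,0,0,0,0,0],[0,0,0,0,0,0]]}'
python3 n.py
python3 - <<'E'
from h import *
# mat centre (.5324,.4685), x axis -25.2 deg; grip at +16 mm
a=np.radians(-25.1);print(.5324+.016*np.cos(a),.4685+.016*np.sin(a))
plan(.5324+.016*np.cos(a),.4685+.016*np.sin(a),.165,-25.1+90)
E
```

```text
time_s: 47.37
tool_pos: [0.5051, 0.3429, 0.3196]
eef_rot: [-0.035, 0.999, -0.0, -0.001]
ft_force: [0.4, -0.4, -2.8]
width: 0.015
finger_force: 69.2
pointer 32 [0.4425 0.3185 0.0592] q 1.9291985595499515
nut 1277 [441.3 330. ] [29.9 30. ] q 1.9048626401143467 3.475658966909243
[-0.  -0.4 -2.8] [ 0.02 -0.02 -0.03]
rot [-0.0019 -0.0031 -0.    ] then trans [ 0.064  -0.0084  0.0935] | j7 1.15 yaw 94.1 grasp [0.5042 0.3425 0.1635]
rot [-4.9000e-03  3.0000e-03  3.1416e+00] then trans [-0.064   0.0084  0.0935] | j7 1.15 yaw 94.1 grasp [0.5042 0.3425 0.1635]
0.5468891007841782 0.4617128092360738
rot [-0.0027 -0.0026  0.509 ] then trans [ 0.0122  0.1255 -0.0015] | j7 1.15 yaw 94.1 grasp [0.5042 0.3425 0.1635]
rot [ 0.0035 -0.0036 -2.6326] then trans [-0.0122 -0.1255 -0.0015] | j7 1.15 yaw 94.1 grasp [0.5042 0.3425 0.1635]
```

To row units: 0.0314 m / 0.8 = 0.0393, 0.003 m / 0.8 = 0.0038, 0.1018 rad / 2 = 0.0509.

```bash
python3 jog.py '{"moves":[[0,0,0,0,0,0.0509],[0,0,0,0,0,0.0509],[0,0,0,0,0,0.0509],[0,0,0,0,0,0.0509],[0,0,0,0,0,0.0509],[0.0038,0.0393,0,0,0,0],[0.0038,0.0393,0,0,0,0],[0.0038,0.0393,0,0,0,0],[0.0038,0.0393,0,0,0,0],[0,0,0,0,0,0],[0,0,0,0,0,0],[0,0,0,0,0,0]]}'
python3 - <<'E'
from h import *
m=arm.camera_model("wrist");p,d=arm.capture("wrist");X=cloud(m,d);hsv=cv2.cvtColor(p,cv2.COLOR_BGR2HSV);blk(p,"w9.png")
g=X[cv2.inRange(hsv,(65,80,40),(92,255,255))>0];g=g[(abs(g[:,2]-.002)<.006)&(abs(g[:,0]-.53)<.09)&(abs(g[:,1]-.47)<.09)];print("mat",len(g),cv2.minAreaRect((g[:,:2]*1000).astype(np.float32)))
plan(.5469,.4617,.037,64.9)
E
```

```text
time_s: 48.42
tool_pos: [0.5476, 0.4612, 0.3173]
eef_rot: [0.218, 0.976, -0.003, -0.001]
ft_force: [0.6, -0.5, -1.9]
width: 0.0152
finger_force: 69.3
mat 6774 ((532.28173828125, 468.4523010253906), (80.66305541992188, 129.168212890625), 64.83177185058594)
rot [-0.0043 -0.0005 -0.0021] then trans [0.0015 0.0006 0.1263] | j7 0.57 yaw 64.8 grasp [0.5476 0.4599 0.1633]
rot [-7.0000e-04  6.7000e-03  3.1395e+00] then trans [-0.0015 -0.0006  0.1263] | j7 0.57 yaw 64.8 grasp [0.5476 0.4599 0.1633]
```

View pics/w9.png

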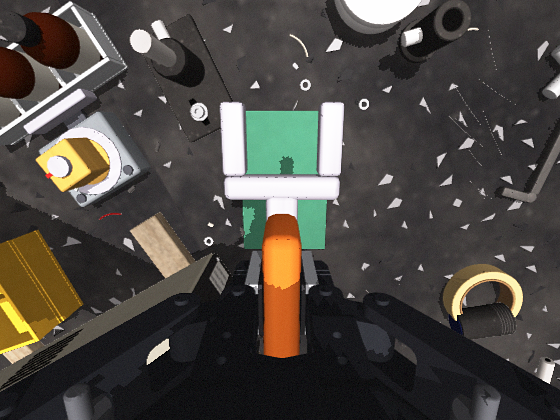

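The wrench lines up over the mat (243–325), so I'll lower it.

To row units: 0.03 m / 0.8 = 0.0375, 0.015 m / 0.8 = 0.0188.

```bash
python3 jog.py '{"moves":[[0,0,0.0375,0,0,0],[0,0,0.0375,0,0,0],[0,0,0.0375,0,0,0],[0,0,0.0188,0,0,0],[0,0,0.0075,0,0,0],[0,0,0,0,0,0],[0,0,0,0,0,0],[0,0,0,0,0,0],[0,0,0,0,0,0]]}'
python3 - <<'E'
from h import *
plan(.5469,.4617,.0375,64.9)
E
```

```text
time_s: 49.22
tool_pos: [0.5486, 0.4623, 0.2113]
eef_rot: [0.218, 0.976, 0.001, 0.001]
ft_force: [0.6, -0.1, -1.9]
width: 0.0149
finger_force: 69.3
rot [ 0.0033  0.0017 -0.0006] then trans [ 0.0013 -0.0013  0.0188] | j7 0.6 yaw 64.9 grasp [0.549  0.4627 0.0563]
rot [ 2.600e-03 -5.100e-03  3.141e+00] then trans [-0.0013  0.0013  0.0188] | j7 0.6 yaw 64.9 grasp [0.549  0.4627 0.0563]
```

To row units: 0.008 m / 0.8 = 0.01, 0.006 m / 0.8 = 0.0075, 0.0015 rad / 2 = 0.0008.

```bash
python3 jog.py '{"moves":[[0.002,-0.0013,0.01,0.0008,0.0004,0],[0,0,0.0075,0,0,0],[0,0,0.0044,0,0,0],[0,0,0.0019,0,0,0],[0,0,0,0,0,0],[0,0,0,0,0,0]]}'
python3 - <<'E'
from h import *
plan(.5469,.4617,.0375,64.9)
E
python3 jog.py '{"moves":[[0,0,0,0,0,0],[0,0,0,0,0,0],[0,0,0,0,0,0],[0,0,0,0,0,0],[0,0,0,0,0,0]]}' .05
python3 jog.py '{"moves":[[0,0,-0.025,0,0,0],[0,0,-0.0375,0,0,0],[0,0,-0.05,0,0,0],[0,0,-0.05,0,0,0],[0,0,-0.05,0,0,0],[0,0,-0.0375,0,0,0],[0,0,0,0,0,0],[0,0,0,0,0,0],[0,0,0,0,0,0]]}'
python3 w.py | tail -6
```

```text
time_s: 49.72
tool_pos: [0.5456, 0.4622, 0.192]
eef_rot: [0.217, 0.976, -0.0, -0.001]
ft_force: [-3.3, -1.4, 8.9]
width: 0.015
finger_force: 71.0
rot [-0.0014 -0.0017  0.0002] then trans [-0.0014  0.0001 -0.0005] | j7 0.6 yaw 64.9 grasp [0.5453 0.4621 0.037 ]
rot [ 2.6000e-03 -2.2000e-03 -3.1414e+00] then trans [ 0.0014 -0.0001 -0.0005] | j7 0.6 yaw 64.9 grasp [0.5453 0.4621 0.037 ]
time_s: 50.13
tool_pos: [0.5458, 0.4618, 0.1892]
eef_rot: [0.218, 0.976, -0.001, -0.001]
ft_force: [-0.2, 0.2, 0.6]
width: 0.05
finger_force: 0.0
time_s: 50.88
tool_pos: [0.5461, 0.462, 0.3887]
eef_rot: [0.218, 0.976, -0.001, -0.001]
ft_force: [-0.2, -0.9, -0.6]
width: 0.0501
finger_force: 0.0
z pct [0.0407 0.0493 0.0509]
handle 677 [551.  458.6] [14.9 66.9] 64.86
dir -24.788069 0.55195457 0.4581841
top plane [0.0286 0.0303 0.0491]
mat ((532.7146606445312, 468.2362365722656), (80.7542724609375, 130.4286346435547), 64.84718322753906)
steel along -0.08697395675825809 -0.030872142831550656 head lateral -0.06849094366167068 0.030648083149783956 z 0.01403092694585964 1338
```

```bash
python3 - <<'E'
from h import *
m=arm.camera_model("wrist");p,d=arm.capture("wrist");X=cloud(m,d);hm=X[...,2];hsv=cv2.cvtColor(p,cv2.COLOR_BGR2HSV)
a=np.radians(-25.15);ex=np.array([np.cos(a),np.sin(a)]);ey=np.array([-ex[1],ex[0]])
r=X[...,:2]-[.5324,.4685];e=r@ex;l=r@ey
s=(hsv[...,1]<70)&(hm>.0105)&(hm<.018)&(abs(l)<.035)&(e>-.08)&(e<.08)
print("steel",s.sum(),np.percentile(e[s],[.5,99.5]),np.percentile(l[s],[1,99]))
for sg in(-1,1):
    t=s&(l*sg>.015)&(e<-.03);print("prong",sg,np.percentile(e[t],[1,5,99]).round(4),np.median(hm[t]).round(4))
o=(cv2.inRange(hsv,(3,120,60),(25,255,255))>0)&(hm>.043)&(hm<.056)&(abs(l)<.03)&(abs(e)<.09);print("handle e",np.percentile(e[o],[.5,99.5]).round(4),"l",np.percentile(l[o],[1,99]).round(4))
E
```

```text
steel 1300 [-0.06389464 -0.0096533 ] [-0.02890107  0.02704011]
prong -1 [-0.0639 -0.0628 -0.0304] 0.014
prong 1 [-0.0639 -0.0628 -0.0304] 0.0142
handle e [-0.0121  0.0543] l [-0.0081  0.0066]
```

To row units: -0.04 m / 0.8 = -0.05, -0.02 m / 0.8 = -0.025.

```bash
python3 jog.py '{"moves":[[0,0,-0.05,0,0,0],[0,0,-0.025,0,0,0],[0,0,0,0,0,0],[0,0,0,0,0,0]]}' | head -1; python3 - <<'E'
from h import *
p,d=arm.capture("top");blk(cv2.resize(p[140:330,60:470],None,fx=1.9,fy=1.9,interpolation=cv2.INTER_CUBIC),"f.png")
m=arm.camera_model("top");X=cloud(m,d).reshape(-1,3)
for x,y in((.369,.2836),(.3666,.3245),(.3638,.3661),(.62,-.0979),(.5125,.204)):
    q=X[np.hypot(X[:,0]-x,X[:,1]-y)<.02];print(x,y,len(q),np.percentile(q[:,2],95).round(4) if len(q) else "")
E
```

```text
time_s: 51.32
0.369 0.2836 420 0.6515
0.3666 0.3245 834 0.6658
0.3638 0.3661 687 0.6663
0.62 -0.0979 213 0.0788
0.5125 0.204 187 0.057
```

View pics/f.png

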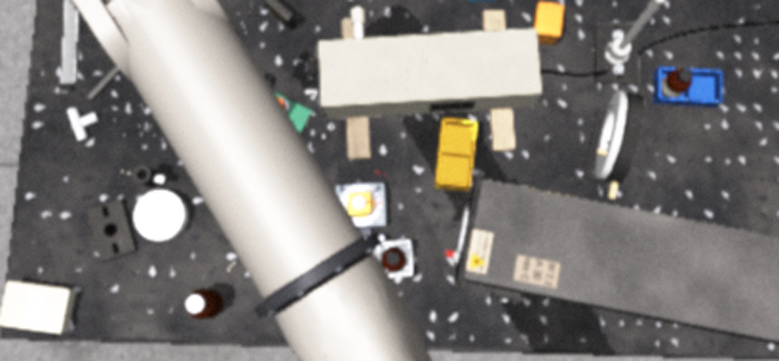

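The stack, blue tray and fixture look right. The arm hides part of the fixture here, but earlier wrist views showed its bottles upright. Handing in.

```bash
python3 -c "
from cell import arm
print(arm.finish_job())"
```

```text
the job is handed in; nothing more can be done
None
```

The job is done and handed in at about 51 s: three bottles are in the fixture and one is left in the blue tray, the emptied yellow tray is stacked on the other, the nut measured about 1.90 after the wrench (1.39 by fingers first), and the wrench is back flat on its mat.

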